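# Open the sterilising cassette and stack the spacer bars to dry

### The job

Loosen all four captive thumbscrews on the cassette's cover by turning them counter-clockwise to the stop, then lift the cover off and lay it flat, handle up, centred on the rubber mat. Take every spacer bar out of the cassette and stack them on the drying stand as a centred crosswise tower of flat bars: two side by side with a gap between them (about a bar's width or a little more) across the stand's ribs, the next two crosswise on those, and so on, completing each pair before the next layer; an odd last bar goes alone on top. Leave the tip box, jar, bottle and dish where they stand.

Things in the scene. Friction and masses are not known exactly. Their poses are not given: they have to be found in the camera images.
- cassette: fixed open-topped steel box, 190 (x) x 230 (y) x 50 mm high, walls 6 mm, floor 5 mm thick; origin at the centre of its underside, z up. Four flat tabs (24 along x, 12 along y, 4 mm thick, flush with the rim) jut inwards from its two y walls, centred at x +-70, y +-103 mm. On its floor low ribs along y (6 mm wide, tops 9 mm above the bench) border three lanes 28 mm wide, centred at x -46, 0, +46 mm
- cover: aluminium cover plate, 188 (x) x 228 (y) x 4 mm, 0.39-0.51 kg with its screws, lying on the cassette rim; origin at the centre of its underside, z up. A bar handle, 12 mm thick and 80 mm long along y, runs over its centre, bar axis 34 mm above the origin (24 mm free below). Its thumbscrews reach 10 mm below the origin, so on a flat surface it stands on them, origin 10 mm up. It cannot be lifted until all four thumbscrews are loose
- mat: fixed dark rubber mat, 220 (x) x 250 (y) x 3 mm, flat on the bench; origin at the centre of its underside
- stand: fixed grey drying stand: base 90 x 90 x 10 mm with two parallel ribs along its y axis, each 14 mm wide and 90 mm long, centred at x = +-25 mm, rib tops 25 mm above the bench; origin at the centre of its underside, z up
- tipbox: bystander: blue box with clear lid, 85 x 125 x 57 mm; origin under its centre
- jar: bystander: amber jar, 64 mm across, 100 mm high; origin under its centre
- flask: bystander: clear bottle, 66 mm across, 150 mm high; origin under its centre
- dish: bystander: flat round dish, 92 mm across, 15 mm high; origin under its centre
- screw0 (a joint): turn of the thumbscrew at x +70, y +90 mm of the cover, rad: starts between 0 and 0.4, grows counter-clockwise seen from above, end stop at 2.6; the screw is loose from 1.9 on. Stays where it is left (friction about 0.05 N m)
- screw0_wing (a point): centre of that thumbscrew's black wing, on the turning axis, 18 mm above the cover's origin. The wing is an upright bar 10 mm thick, 34 mm long along this point's own y axis, 20 mm high (10 mm up and down from here), over a round collar 20 mm across and 4 mm high; it turns with the screw
- screw1 (a joint): turn of the thumbscrew at x -70, y +90 mm of the cover, rad: starts between 0 and 0.4, grows counter-clockwise seen from above, end stop at 2.6; the screw is loose from 1.9 on. Stays where it is left (friction about 0.05 N m)
- screw1_wing (a point): centre of that thumbscrew's black wing, on the turning axis, 18 mm above the cover's origin. The wing is an upright bar 10 mm thick, 34 mm long along this point's own y axis, 20 mm high (10 mm up and down from here), over a round collar 20 mm across and 4 mm high; it turns with the screw
- screw2 (a joint): turn of the thumbscrew at x +70, y -90 mm of the cover, rad: starts between 0 and 0.4, grows counter-clockwise seen from above, end stop at 2.6; the screw is loose from 1.9 on. Stays where it is left (friction about 0.05 N m)
- screw2_wing (a point): centre of that thumbscrew's black wing, on the turning axis, 18 mm above the cover's origin. The wing is an upright bar 10 mm thick, 34 mm long along this point's own y axis, 20 mm high (10 mm up and down from here), over a round collar 20 mm across and 4 mm high; it turns with the screw
- screw3 (a joint): turn of the thumbscrew at x -70, y -90 mm of the cover, rad: starts between 0 and 0.4, grows counter-clockwise seen from above, end stop at 2.6; the screw is loose from 1.9 on. Stays where it is left (friction about 0.05 N m)
- screw3_wing (a point): centre of that thumbscrew's black wing, on the turning axis, 18 mm above the cover's origin. The wing is an upright bar 10 mm thick, 34 mm long along this point's own y axis, 20 mm high (10 mm up and down from here), over a round collar 20 mm across and 4 mm high; it turns with the screw
- bar0: white plastic spacer bar, 80 (x) x 20 (y) x 14 (z) mm, about 50 g; origin at its centre. At the start it lies flat in the covered cassette, length along the cassette's y, between two floor ribs, origin 12 mm above the bench, in one of six places (two columns at y +-47 mm, three rows at x -46, 0, +46 mm); 4 to 6 of the bars are there, the others absent
- bar1: white plastic spacer bar, 80 (x) x 20 (y) x 14 (z) mm, about 50 g; origin at its centre. At the start it lies flat in the covered cassette, length along the cassette's y, between two floor ribs, origin 12 mm above the bench, in one of six places (two columns at y +-47 mm, three rows at x -46, 0, +46 mm); 4 to 6 of the bars are there, the others absent
- bar2: white plastic spacer bar, 80 (x) x 20 (y) x 14 (z) mm, about 50 g; origin at its centre. At the start it lies flat in the covered cassette, length along the cassette's y, between two floor ribs, origin 12 mm above the bench, in one of six places (two columns at y +-47 mm, three rows at x -46, 0, +46 mm); 4 to 6 of the bars are there, the others absent
- bar3: white plastic spacer bar, 80 (x) x 20 (y) x 14 (z) mm, about 50 g; origin at its centre. At the start it lies flat in the covered cassette, length along the cassette's y, between two floor ribs, origin 12 mm above the bench, in one of six places (two columns at y +-47 mm, three rows at x -46, 0, +46 mm); 4 to 6 of the bars are there, the others absent
- bar4: white plastic spacer bar, 80 (x) x 20 (y) x 14 (z) mm, about 50 g; origin at its centre. At the start it lies flat in the covered cassette, length along the cassette's y, between two floor ribs, origin 12 mm above the bench, in one of six places (two columns at y +-47 mm, three rows at x -46, 0, +46 mm); 4 to 6 of the bars are there, the others absent
- bar5: white plastic spacer bar, 80 (x) x 20 (y) x 14 (z) mm, about 50 g; origin at its centre. At the start it lies flat in the covered cassette, length along the cassette's y, between two floor ribs, origin 12 mm above the bench, in one of six places (two columns at y +-47 mm, three rows at x -46, 0, +46 mm); 4 to 6 of the bars are there, the others absent
Mind the look-alikes: they are no part of the job. Leave any green or yellow look-alike of the stand alone.

How it is judged:
On the way, in this order (a step that is already met when the one before it is completed fails the run):
1. all four thumbscrews are loose (value of joint each of screw0, screw1, screw2, screw3 above 1.9 rad), for 0.2 s.
2. the cover lies flat on the mat (horizontal distance between cover and mat below 0.05 m and angle between cover's own z axis and vertical below 0.06 rad and height (world z) of cover below 0.02 m), for 0.2 s.
At the end, for the whole second after the job is handed in: Cover flat, handle up, on the mat (centres within 50 mm). Every bar flat and at rest in the tower: layers 1 and 3 along the stand's x, layer 2 along y (0.2 rad), lengthwise centred within 15 mm; centre lines 12 to 38 mm either side of the stand's centre (in layer 3 up to 38 mm) (all of step 2 and ((z of bar0 in the frame of stand between 0.028 and 0.036 m and x of bar0 in the frame of stand between -0.015 and 0.015 m and angle between the x axis of bar0 and the x axis of stand, either way round below 0.2 rad and angle between the z axis of bar0 and the z axis of stand, either way round below 0.1 rad and (y of bar0 in the frame of stand between -0.038 and -0.012 m or y of bar0 in the frame of stand between 0.012 and 0.038 m)) or (z of bar0 in the frame of stand between 0.042 and 0.05 m and y of bar0 in the frame of stand between -0.015 and 0.015 m and angle between the x axis of bar0 and the y axis of stand, either way round below 0.2 rad and angle between the z axis of bar0 and the z axis of stand, either way round below 0.1 rad and (x of bar0 in the frame of stand between -0.038 and -0.012 m or x of bar0 in the frame of stand between 0.012 and 0.038 m)) or (z of bar0 in the frame of stand between 0.056 and 0.064 m and x of bar0 in the frame of stand between -0.015 and 0.015 m and angle between the x axis of bar0 and the x axis of stand, either way round below 0.2 rad and angle between the z axis of bar0 and the z axis of stand, either way round below 0.1 rad and y of bar0 in the frame of stand between -0.038 and 0.038 m)) and ((z of bar1 in the frame of stand between 0.028 and 0.036 m and x of bar1 in the frame of stand between -0.015 and 0.015 m and angle between the x axis of bar1 and the x axis of stand, either way round below 0.2 rad and angle between the z axis of bar1 and the z axis of stand, either way round below 0.1 rad and (y of bar1 in the frame of stand between -0.038 and -0.012 m or y of bar1 in the frame of stand between 0.012 and 0.038 m)) or (z of bar1 in the frame of stand between 0.042 and 0.05 m and y of bar1 in the frame of stand between -0.015 and 0.015 m and angle between the x axis of bar1 and the y axis of stand, either way round below 0.2 rad and angle between the z axis of bar1 and the z axis of stand, either way round below 0.1 rad and (x of bar1 in the frame of stand between -0.038 and -0.012 m or x of bar1 in the frame of stand between 0.012 and 0.038 m)) or (z of bar1 in the frame of stand between 0.056 and 0.064 m and x of bar1 in the frame of stand between -0.015 and 0.015 m and angle between the x axis of bar1 and the x axis of stand, either way round below 0.2 rad and angle between the z axis of bar1 and the z axis of stand, either way round below 0.1 rad and y of bar1 in the frame of stand between -0.038 and 0.038 m)) and ((z of bar2 in the frame of stand between 0.028 and 0.036 m and x of bar2 in the frame of stand between -0.015 and 0.015 m and angle between the x axis of bar2 and the x axis of stand, either way round below 0.2 rad and angle between the z axis of bar2 and the z axis of stand, either way round below 0.1 rad and (y of bar2 in the frame of stand between -0.038 and -0.012 m or y of bar2 in the frame of stand between 0.012 and 0.038 m)) or (z of bar2 in the frame of stand between 0.042 and 0.05 m and y of bar2 in the frame of stand between -0.015 and 0.015 m and angle between the x axis of bar2 and the y axis of stand, either way round below 0.2 rad and angle between the z axis of bar2 and the z axis of stand, either way round below 0.1 rad and (x of bar2 in the frame of stand between -0.038 and -0.012 m or x of bar2 in the frame of stand between 0.012 and 0.038 m)) or (z of bar2 in the frame of stand between 0.056 and 0.064 m and x of bar2 in the frame of stand between -0.015 and 0.015 m and angle between the x axis of bar2 and the x axis of stand, either way round below 0.2 rad and angle between the z axis of bar2 and the z axis of stand, either way round below 0.1 rad and y of bar2 in the frame of stand between -0.038 and 0.038 m)) and ((z of bar3 in the frame of stand between 0.028 and 0.036 m and x of bar3 in the frame of stand between -0.015 and 0.015 m and angle between the x axis of bar3 and the x axis of stand, either way round below 0.2 rad and angle between the z axis of bar3 and the z axis of stand, either way round below 0.1 rad and (y of bar3 in the frame of stand between -0.038 and -0.012 m or y of bar3 in the frame of stand between 0.012 and 0.038 m)) or (z of bar3 in the frame of stand between 0.042 and 0.05 m and y of bar3 in the frame of stand between -0.015 and 0.015 m and angle between the x axis of bar3 and the y axis of stand, either way round below 0.2 rad and angle between the z axis of bar3 and the z axis of stand, either way round below 0.1 rad and (x of bar3 in the frame of stand between -0.038 and -0.012 m or x of bar3 in the frame of stand between 0.012 and 0.038 m)) or (z of bar3 in the frame of stand between 0.056 and 0.064 m and x of bar3 in the frame of stand between -0.015 and 0.015 m and angle between the x axis of bar3 and the x axis of stand, either way round below 0.2 rad and angle between the z axis of bar3 and the z axis of stand, either way round below 0.1 rad and y of bar3 in the frame of stand between -0.038 and 0.038 m)) and ((z of bar4 in the frame of stand between 0.028 and 0.036 m and x of bar4 in the frame of stand between -0.015 and 0.015 m and angle between the x axis of bar4 and the x axis of stand, either way round below 0.2 rad and angle between the z axis of bar4 and the z axis of stand, either way round below 0.1 rad and (y of bar4 in the frame of stand between -0.038 and -0.012 m or y of bar4 in the frame of stand between 0.012 and 0.038 m)) or (z of bar4 in the frame of stand between 0.042 and 0.05 m and y of bar4 in the frame of stand between -0.015 and 0.015 m and angle between the x axis of bar4 and the y axis of stand, either way round below 0.2 rad and angle between the z axis of bar4 and the z axis of stand, either way round below 0.1 rad and (x of bar4 in the frame of stand between -0.038 and -0.012 m or x of bar4 in the frame of stand between 0.012 and 0.038 m)) or (z of bar4 in the frame of stand between 0.056 and 0.064 m and x of bar4 in the frame of stand between -0.015 and 0.015 m and angle between the x axis of bar4 and the x axis of stand, either way round below 0.2 rad and angle between the z axis of bar4 and the z axis of stand, either way round below 0.1 rad and y of bar4 in the frame of stand between -0.038 and 0.038 m)) and ((z of bar5 in the frame of stand between 0.028 and 0.036 m and x of bar5 in the frame of stand between -0.015 and 0.015 m and angle between the x axis of bar5 and the x axis of stand, either way round below 0.2 rad and angle between the z axis of bar5 and the z axis of stand, either way round below 0.1 rad and (y of bar5 in the frame of stand between -0.038 and -0.012 m or y of bar5 in the frame of stand between 0.012 and 0.038 m)) or (z of bar5 in the frame of stand between 0.042 and 0.05 m and y of bar5 in the frame of stand between -0.015 and 0.015 m and angle between the x axis of bar5 and the y axis of stand, either way round below 0.2 rad and angle between the z axis of bar5 and the z axis of stand, either way round below 0.1 rad and (x of bar5 in the frame of stand between -0.038 and -0.012 m or x of bar5 in the frame of stand between 0.012 and 0.038 m)) or (z of bar5 in the frame of stand between 0.056 and 0.064 m and x of bar5 in the frame of stand between -0.015 and 0.015 m and angle between the x axis of bar5 and the x axis of stand, either way round below 0.2 rad and angle between the z axis of bar5 and the z axis of stand, either way round below 0.1 rad and y of bar5 in the frame of stand between -0.038 and 0.038 m)) and linear speed of each of bar0, bar1, bar2, bar3, bar4, bar5 below 0.02 m/s); the robot touches nothing.
It fails at once if the tip box, jar, bottle or dish is moved by more than 40 mm (distance of any of tipbox, jar, flask, dish from where it was at the start of the episode above 0.04 m).
Of bar0, bar1, bar2, bar3, bar4, bar5 only 4 to 6 are there at a start; the rules pass over those that are not, and their reading is None.
At some moment in a run one of bar0, bar1, bar2, bar3, bar4, bar5 may be knocked a few centimetres aside while the robot is not near it.
Once in a run the grip may slacken for a moment while it holds something.
It also fails if it takes over 210 s, if anything falls off the work surface, if the arm or the gripper's body presses on something with over 40 N, if the wrist force passes 120 N, or if a joint passes its speed limit or range.

### The arm

A 6-joint arm with a two-finger parallel gripper is mounted at the origin on the work surface. World frame = base frame: x ahead of the robot, y to its left, z up, the work surface at z = 0. Lengths are in m, angles in rad, forces in N, time in s.
With the tool pointing down it reaches from about 0.225 to 0.875 m from the base axis. Payload 3.4 kg.
Tool frame: the origin (TCP) lies on the centre line of the jaws, within the pads' length; the fingertips stand tip_reach ahead of it and the grasp point (between the pads) lies 11 mm behind it (tip_reach is the distance from the TCP to the fingertips, in m); z points along the fingers, y is the line along which they close (so a half turn about z gives the same grasp; the last joint's range is limited). The gripper opens to 85 mm and grips with 20 to 120 N. Pads are 22 mm wide; open, the fingers measure 114 mm over their backs; the gripper's body (76 mm by 85 mm) begins 54 mm behind the grasp point. The pads swing forward as they close: fully open they stand 13 mm farther back than shut.
Start: joints at [0.985, 0.276, 1.505, -0, 1.361, -0.121], TCP at [0.258, 0.514, 0.239] pointing down, gripper open.
Joint ranges: [-2.89, 2.89], [-0.75, 2.08], [0.22, 2.7], [-1.18, 4.32], [0.11, 2.71], [-2.7, 2.7]. Speed limits (rad/s): [2.57, 2.57, 3.14, 3.14, 3.14, 3.14].

### API

Orientations are given as a unit quaternion [x, y, z, w].
In Python, from station import state, snapshot, get_calibration, finish_job, tip_reach gives the robot as it stands.
- The arm moves only by the tool arm_command, never from a script. Its argument "increments" is one flat list of numbers, 4 for each row, row after row: the shift along the tool's x, y, z normalised to -1 to 1, where 1 is 0.2 m, then the turn about the tool's z normalised to -1 to 1, where 1 is 180 degrees. A call has exactly 8 rows; each row is the pose to reach, as a shift and turn from the pose commanded when the call began, along the tool's axes at that moment, turning the shorter way round; what a row does not reach only later rows make up. A row lasts 1/10 s, in which the tool goes at most 50 mm and 8.59 degrees, less where a joint would pass 70% of its speed; a pose out of reach is approached as far as the arm can. A call with a number of a shift or a turn outside -1 to 1 is refused whole. A call with a gripper value outside its range is refused whole. "hand" is the closure, from -1 (fully open) to 1 (shut), set as the call begins (left out, the last holds). The fingers move at their own pace and stop on an object; "squeeze" is the grip in N (left out, the last holds). Time passes only in rows, so rows that repeat a pose let the fingers close, or fill a call up. It gives the time, the measured TCP pose, the force, the opening and the grip force at its end, in the units of the state.
- state(): the state, without advancing time (a new reading comes with each control period).
- snapshot(name): name is "side" or "top"; returns the picture (480x640x3 uint8, red, green, blue); there is no depth.
- get_calibration(name): a dict with "vertical_fov" (degrees; the focal length in pixels is half the picture's height over the tangent of half this angle, whatever the lens; pixels are square), "cx", "cy" (the principal point, pixels), "k1" (the pictures are not rectified: a ray, as slopes to the right and down, at radius r is drawn at 1 + k1 r^2 times it, then the intrinsics apply), "origin" and "attitude" of the camera in the world. Camera axes: x right, y up, looking along -z (the intrinsics and any distortion apply to the point x, -y, -z); pixel columns grow to the right and rows downward; lengths in m; the calibration is good to about 2 mm. A picture is of the moment at which its call begins. get_calibration takes no time and is no camera call.
- finish_job(): hands the job in; it is judged then, once.
The state is a dict: "t": time; "joints": joint angles; "joint_vel": joint speeds; "joint_torque": joint torques, N m; "tcp_pos": TCP position; "orientation": TCP orientation; "ft_force": force on the tool from outside, world axes, zero at the start; "torque": the same for the moment, N m; "gripper_width": opening from 0.0 (shut) to 1.0 (fully open); "gripper_force": force on a finger pad.
Only numpy, scipy, OpenCV 4.12 (cv2) and the standard library are available. Lean on these libraries where they do the work, as an engineer would, in place of code of your own. Each camera call takes 0.05 s, during which the arm holds its last target. There are 200 camera calls.

## Working session

There is one attempt and no reset: what is moved stays moved. The work goes in short steps, Python scripts to look and compute and a tool call to move; the robot and the scene stay as the last step left them, time stands still between calls to the robot, and variables do not carry over. Pictures are saved under pics/ and viewed, at most 14 in all, crops included, and the job is handed in when it is done.

Besides the shell and the picture viewer there is one more tool, called as name(argument=value, ...), one argument or row to a line, values as JSON. arm_command: Moves the arm, as the interface text tells. Its arguments: {"type":"object","properties":{"increments":{"type":"array","items":{"type":"number"}},"hand":{"type":"number"},"squeeze":{"type":"number"}},"required":["increments"]}

```bash
mkdir -p pics; ls; python3 - <<'E'
from station import *
import cv2
for n in("top","side"):
    cv2.imwrite(f"pics/{n}0.png",snapshot(n)[:,:,::-1]); print(get_calibration(n))
s=state();print(s);print(tip_reach() if callable(tip_reach) else tip_reach)
E
```

```text
pics
{'vertical_fov': 52.48560889803607, 'cx': 316.8747784802971, 'cy': 241.95848597814964, 'k1': -0.1323724207434542, 'origin': array([0.41148134, 0.00501991, 1.03244547]), 'attitude': array([ 0.05288356, -0.04947764, -0.70464036,  0.70585923])}
{'vertical_fov': 45.37310167893022, 'cx': 313.593101301353, 'cy': 243.09475063440047, 'k1': -0.14743479178149452, 'origin': array([ 0.15742644, -0.73056747,  0.91836784]), 'attitude': array([ 0.36226316, -0.09372613, -0.24993398,  0.89303629])}
{'t': 0.1, 'joints': array([ 9.84991316e-01,  2.76520072e-01,  1.50601263e+00,  9.47380481e-06,
        1.36073302e+00, -1.21023219e-01]), 'joint_vel': array([ 6.66772260e-05, -2.42771549e-03, -3.07697967e-03,  4.73192231e-04,
       -1.63710004e-03, -1.09852534e-04]), 'joint_torque': array([ 3.02361223e-03, -4.17701948e+01, -2.46404868e+01,  1.06206537e-04,
        5.81230677e-03,  2.32728588e-06]), 'tcp_pos': array([0.25748147, 0.51359996, 0.23853045]), 'orientation': array([ 2.30305689e-01,  9.73117973e-01, -7.83232545e-04, -2.93873416e-04]), 'ft_force': array([-0.13595292,  0.0105552 ,  0.31551974]), 'torque': array([ 0.02592479,  0.03205096, -0.00800892]), 'gripper_force': 0.0, 'gripper_width': 0.9981994283881093}
0.008
```

View pics/top0.png

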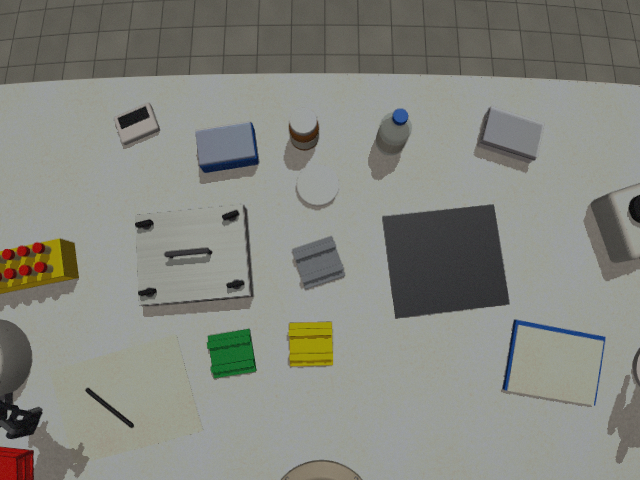

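View pics/side0.png

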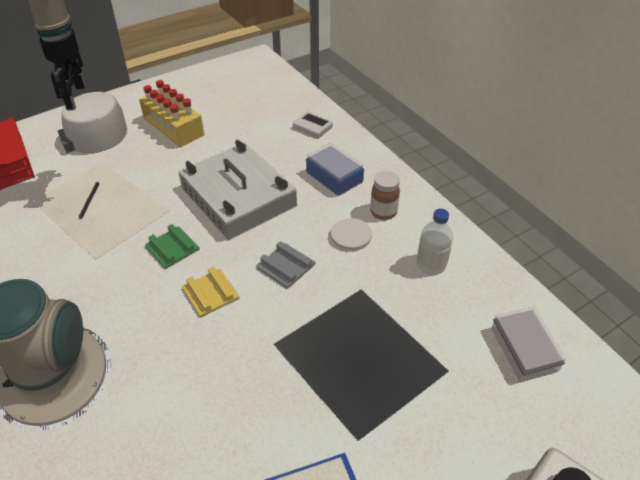

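The top picture shows the cassette and cover at about (193,255) and the mat at about (446,260). There are three stand-like objects: grey (318,262), green (232,353) and yellow (311,344). The grey one fits the description, and the crop will confirm it.

```bash
cat > h.py <<'E'
import numpy as np, cv2
from scipy.spatial.transform import Rotation as R
from station import *
def cal(n):
    c=get_calibration(n); return c,240/np.tan(np.radians(c['vertical_fov']/2)),R.from_quat(c['attitude']).as_matrix()
def px2w(n,uv,z):
    c,f,A=cal(n); out=[]
    for u,v in np.atleast_2d(uv):
        p=np.array([(u-c['cx'])/f,(v-c['cy'])/f]); q=p.copy()
        for _ in range(30): q=p/(1+c['k1']*(q@q))
        d=A@np.array([q[0],-q[1],-1]); o=c['origin']; out.append(o+d*(z-o[2])/d[2])
    return np.array(out)
def w2px(n,P):
    c,f,A=cal(n); q=(np.atleast_2d(P)-c['origin'])@A
    p=np.c_[q[:,0]/-q[:,2],-q[:,1]/-q[:,2]]; r=(p**2).sum(1)
    return p*(1+c['k1']*r)[:,None]*f+[c['cx'],c['cy']]
def crop(n,im,x,y,w,h,k,name):
    cv2.imwrite(name,cv2.resize(im[y:y+h,x:x+w,::-1],None,fx=k,fy=k,interpolation=cv2.INTER_CUBIC))
E
python3 - <<'E'
from h import *
im=cv2.imread('pics/top0.png')[:,:,::-1]
crop('top',im,125,195,225,120,3.5,'pics/c1.png')
E
```

```text
(no output)
```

View pics/c1.png

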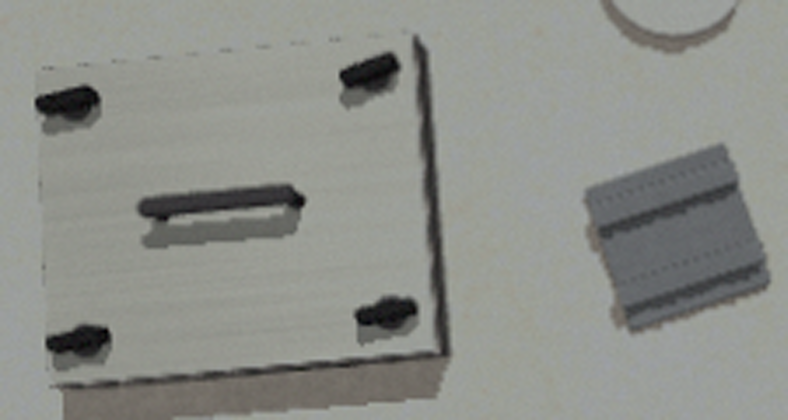

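```bash
cat > m.py <<'E'
from h import *
def fit(loc,P):
    # rigid 2d fit
    m=loc.mean(0);c=P.mean(0);H=((loc-m).T@(P-c)); th=np.arctan2(H[0,1]-H[1,0],H[0,0]+H[1,1])
    Rm=np.array([[np.cos(th),-np.sin(th)],[np.sin(th),np.cos(th)]]); t=c-Rm@m
    print('centre',t.round(4),'th',th.round(4),'res mm',((loc@Rm.T+t-P)*1000).round(1).tolist()); return t,th
E
python3 - <<'E'
from m import *
C=lambda a:np.array(a)/3.5+[125,195]-0.36
fit(np.array([[94,114],[94,-114],[-94,-114],[-94,114]])/1e3,px2w('top',C([[38,68],[415,37],[447,352],[52,385]]),.054)[:,:2])
fit(np.array([[32,45],[32,-45],[-32,-45],[-32,45]])/1e3,px2w('top',C([[587,190],[725,146],[768,283],[632,330]]),.025)[:,:2])
fit(np.array([[110,125],[110,-125],[-110,-125],[-110,125]])/1e3,px2w('top',[[383,216],[494,205],[508,305],[396,318]],.003)[:,:2])
w=px2w('top',C([[37,104],[98,97],[48,345],[108,336],[341,78],[398,62],[357,317],[417,308]]),.078)
for a,b in w.reshape(4,2,3):print(((a+b)/2).round(4),np.degrees(np.arctan2(*(a-b)[1::-1])).round(1),np.linalg.norm(a-b))
hh=px2w('top',C([[140,208],[300,194]]),.09);print(hh,hh.mean(0))
print(R.from_quat(state()['orientation']).as_matrix().round(3))
E
```

```text
centre [0.5285 0.2655] th 0.0953 res mm [[-1.5, -1.7], [2.3, -1.0], [-0.2, 3.9], [-0.6, -1.1]]
centre [0.5157 0.0069] th 0.317 res mm [[-11.6, -1.6], [-10.2, -4.7], [11.0, 0.6], [10.9, 5.7]]
centre [ 0.5222 -0.267 ] th 0.103 res mm [[0.3, 1.1], [0.1, -0.8], [-0.0, -2.9], [-0.4, 2.5]]
[0.5885 0.3613 0.078 ] 96.3 0.03675734368643483
[0.4497 0.348  0.078 ] 98.9 0.03559439641116372
[0.606 0.184 0.078] 105.9 0.03404065245218574
[0.4671 0.1703 0.078 ] 98.8 0.034301663064835626
[[0.52435807 0.3108854  0.09      ]
 [0.53258409 0.21914202 0.09      ]] [0.52847108 0.26501371 0.09      ]
[[-0.894  0.448 -0.001]
 [ 0.448  0.894 -0.001]
 [ 0.    -0.002 -1.   ]]
```

```bash
cat >> h.py <<'E'
def pose():
    s=state(); M=R.from_quat(s['orientation']).as_matrix(); return np.r_[s['tcp_pos'],np.arctan2(M[1,1],M[0,1])]
def plan(way,p=None):
    """way: list of world targets (x,y,z,phi), one per call; prints shift/turn for each from the pose before"""
    p=pose() if p is None else np.array(p); print('from',p.round(4))
    for w in way:
        w=np.array([p[i] if v is None else v for i,v in enumerate(w)],float); d=w-p; c,s=np.cos(p[3]),np.sin(p[3])
        print(np.round([(-s*d[0]+c*d[1])/.2,(c*d[0]+s*d[1])/.2,-d[2]/.2,-d[3]/np.pi],4).tolist()); p=w
E
python3 - <<'E'
from m import *
C=lambda a:np.array(a)/3.5+[125,195]-0.36
fit(np.array([[45,45],[45,-45],[-45,-45],[-45,45]])/1e3,px2w('top',C([[587,190],[725,146],[768,283],[632,330]]),.015)[:,:2])
print(px2w('top',[[317,187],[305,135],[393,140]],.03).round(3).tolist())
plan([(.42,.43,.15,.6),(.5896,.3618,.12,.12),(None,None,.066,None)])
E
```

```text
centre [0.5167 0.0069] th 0.3157 res mm [[0.5, 1.9], [1.5, -0.5], [-1.1, -2.9], [-0.9, 1.5]]
[[0.675, 0.01, 0.03], [0.792, 0.036, 0.03], [0.781, -0.154, 0.03]]
from [0.2575 0.5136 0.2385 1.106 ]
[-0.9138, -0.0094, 0.4427, 0.1611]
[-0.7603, 0.5073, 0.15, 0.1528]
[0.0, 0.0, 0.27, -0.0]
```

arm_command(
  increments=[-0.2,0,0.1,0.04,-0.45,0,0.22,0.08,-0.7,0,0.34,0.12,-0.914,-0.009,0.443,0.161,-0.914,-0.009,0.443,0.161,-0.914,-0.009,0.443,0.161,-0.914,-0.009,0.443,0.161,-0.914,-0.009,0.443,0.161],
  hand=0.2,
  squeeze=30,
)

```text
t: 0.9
tcp_pos: [0.4193, 0.4316, 0.1517]
orientation: [0.466, 0.885, 0.001, -0.0]
ft_force: [-0.1, 0.3, 0.1]
gripper_width: 0.401
gripper_force: 0.0
```

arm_command(
  increments=[-0.2,0.13,0.04,0.04,-0.4,0.26,0.08,0.08,-0.6,0.39,0.12,0.12,-0.76,0.507,0.15,0.153,-0.76,0.507,0.15,0.153,-0.76,0.507,0.15,0.153,-0.76,0.507,0.15,0.153,-0.76,0.507,0.15,0.153],
)

```text
t: 1.7
tcp_pos: [0.5883, 0.3636, 0.1216]
orientation: [0.663, 0.749, 0.0, -0.0]
ft_force: [0.3, -0.7, 0.3]
gripper_width: 0.399
gripper_force: 0.0
```

```bash
python3 - <<'E'
from h import *
s=state();print(s['joints'].round(3),s['gripper_width'])
plan([(.5896,.3618,.066,.12)])
im=snapshot('side');a=im[120:240,160:320,::-1]
b=snapshot('top')[195:315,100:260,::-1]
cv2.imwrite('pics/c2.png',np.vstack([cv2.resize(a,None,fx=2.5,fy=2.5,interpolation=2),cv2.resize(b,None,fx=2.5,fy=2.5,interpolation=2)]))
E
```

```text
[0.453 0.523 1.406 0.    1.212 0.331] 0.399162014176968
from [0.5883 0.3636 0.1216 0.1221]
[-0.0098, 0.0053, 0.2779, 0.0007]
```

View pics/c2.png

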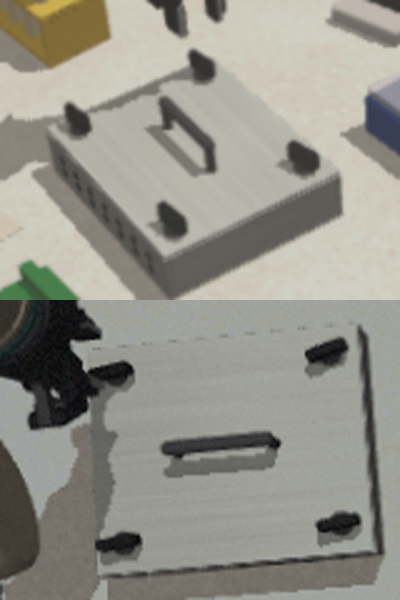

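The side crop shows the fingers above the far thumbscrew (203,65), which is screw0. The cover shows four wings.

```bash
python3 - <<'E'
from h import *
p=pose();tip=p[:3]-[0,0,.004]
print('side crop',(w2px('side',tip)-[160,120])*2.5,'top crop',(w2px('top',tip)-[100,195])*2.5)
for nm,o in(('side',[160,120]),('top',[100,195])):print(nm,((w2px(nm,[[.5896,.3618,.078],[.4502,.3484,.078],[.6068,.1826,.078],[.4674,.1692,.078],[.5285,.2655,.09]])-o)*2.5).round(0).tolist())
E
```

```text
side crop [[196.94626112  22.15145344]] top crop [[89.63536534 61.41520789]]
side [[202.0, 56.0], [77.0, 110.0], [304.0, 148.0], [172.0, 210.0], [187.0, 118.0]]
top [[109.0, 69.0], [117.0, 242.0], [327.0, 48.0], [339.0, 222.0], [218.0, 143.0]]
```

arm_command(
  increments=[-0.01,0.005,0.08,0,-0.01,0.005,0.16,0,-0.01,0.005,0.23,0,-0.01,0.005,0.273,0,-0.01,0.005,0.273,0,-0.01,0.005,0.273,0,-0.01,0.005,0.273,0,-0.01,0.005,0.273,0],
)

```text
t: 2.6
tcp_pos: [0.5917, 0.3607, 0.067]
orientation: [0.664, 0.748, 0.001, 0.0]
ft_force: [-0.0, 0.6, -0.4]
gripper_width: 0.399
gripper_force: 0.0
```

arm_command(
  increments=[0,0,0,0,0,0,0,0,0,0,0,0,0,0,0,0,0,0,0,0,0,0,0,0,0,0,0,0,0,0,0,0],
  hand=1,
)

```text
t: 3.4
tcp_pos: [0.5908, 0.3604, 0.0666]
orientation: [0.664, 0.748, -0.0, -0.0]
ft_force: [-4.0, -0.9, 6.1]
gripper_width: 0.104
gripper_force: 34.8
```

```bash
python3 - <<'E'
from h import *
s=state();print(pose().round(4),s['ft_force'].round(1),s['torque'].round(2),s['gripper_width'],s['gripper_force'])
E
```

```text
[0.5908 0.3604 0.0666 0.1196] [-4.  -0.9  6.1] [-0.14  0.5   0.05] 0.10404548486067532 34.84066307544708
```

arm_command(
  increments=[0,0,0,-0.045,0,0,0,-0.09,0,0,0,-0.135,0,0,0,-0.18,0,0,0,-0.225,0,0,0,-0.27,0,0,0,-0.315,0,0,0,-0.36],
)

```text
t: 4.2
tcp_pos: [0.5933, 0.3622, 0.0667]
orientation: [0.157, 0.988, 0.002, 0.002]
ft_force: [1.4, 3.4, 2.3]
gripper_width: 0.109
gripper_force: 34.3
```

arm_command(
  increments=[0,0,0,-0.045,0,0,0,-0.09,0,0,0,-0.135,0,0,0,-0.18,0,0,0,-0.225,0,0,0,-0.27,0,0,0,-0.315,0,0,0,-0.36],
)

```text
t: 5.0
tcp_pos: [0.5918, 0.3639, 0.0667]
orientation: [-0.396, 0.918, 0.003, 0.002]
ft_force: [-2.1, 8.7, 2.1]
gripper_width: 0.114
gripper_force: 34.4
```

```bash
python3 - <<'E'
from h import *
s=state();print(pose().round(4),s['joints'].round(3),s['ft_force'].round(1),s['torque'].round(2),s['gripper_width'],s['gripper_force'])
E
```

```text
[0.5918 0.3639 0.0667 2.3859] [ 0.449  0.571  1.466  0.006  1.099 -1.94 ] [-2.1  8.7  2.1] [ 1.09  0.41 -0.1 ] 0.11424490751225755 34.35698211193085
```

```bash
python3 - <<'E'
from h import *
plan([(.4517,.3484,.117,1.439),(.4517,.3484,.117,.245),(.4517,.3484,.067,.16)],[.592,.363,.117,2.633])
E
```

```text
from [0.592 0.363 0.117 2.633]
[0.4054, 0.5772, -0.0, 0.3801]
[0.0, 0.0, -0.0, 0.3801]
[0.0, 0.0, 0.25, 0.0271]
```

arm_command(
  increments=[0,0,0,-0.03,0,0,0,-0.06,0,0,0,-0.08,0,0,0,-0.08,0,0,0,-0.08,0,0,0,-0.08,0,0,0,-0.08,0,0,0,-0.08],
)

```text
t: 5.8
tcp_pos: [0.591, 0.3644, 0.0667]
orientation: [-0.506, 0.862, 0.003, 0.002]
ft_force: [-2.4, 8.2, 3.0]
gripper_width: 0.104
gripper_force: 34.5
```

arm_command(
  increments=[0,0,0,0,0,0,0,0,0,0,0,0,0,0,0,0,0,0,-0.08,0,0,0,-0.16,0,0,0,-0.25,0,0,0,-0.25,0],
  hand=0.2,
)

```text
t: 6.6
tcp_pos: [0.593, 0.361, 0.1189]
orientation: [-0.506, 0.862, -0.0, 0.003]
ft_force: [1.4, 0.8, 0.3]
gripper_width: 0.399
gripper_force: 0.0
```

arm_command(
  increments=[0.06,0.08,0,0.047,0.13,0.19,0,0.094,0.2,0.29,0,0.141,0.26,0.39,0,0.19,0.33,0.5,0,0.237,0.394,0.589,0,0.285,0.394,0.589,0,0.332,0.394,0.589,0,0.38],
)

```text
t: 7.4
tcp_pos: [0.4486, 0.3486, 0.1154]
orientation: [0.068, 0.998, -0.0, -0.0]
ft_force: [0.3, -0.0, 0.6]
gripper_width: 0.401
gripper_force: 0.0
```

arm_command(
  increments=[0,0,0,0.047,0,0,0,0.094,0,0,0,0.141,0,0,0,0.19,0,0,0,0.237,0,0,0,0.285,0,0,0,0.332,0,0,0,0.38],
)

```text
t: 8.2
tcp_pos: [0.4495, 0.3485, 0.1151]
orientation: [0.617, 0.787, -0.001, -0.0]
ft_force: [0.4, 0.4, 0.1]
gripper_width: 0.401
gripper_force: 0.0
```

```bash
python3 - <<'E'
from h import *
print(state()['joints'].round(3))
plan([(.4516,.3496,.0665,.16)])
E
```

```text
[ 0.537  0.363  1.705 -0.     1.075  0.297]
from [0.4495 0.3485 0.1151 0.2405]
[0.0026, 0.0115, 0.243, 0.0256]
```

arm_command(
  increments=[0.003,0.011,0.08,0.025,0.003,0.011,0.15,0.025,0.003,0.011,0.21,0.025,0.003,0.011,0.24,0.025,0.003,0.011,0.24,0.025,0.003,0.011,0.24,0.025,0.003,0.011,0.24,0.025,0.003,0.011,0.24,0.025],
)

```text
t: 9.0
tcp_pos: [0.4523, 0.3504, 0.0688]
orientation: [0.645, 0.764, 0.001, 0.0]
ft_force: [-0.4, 0.6, 0.5]
gripper_width: 0.397
gripper_force: 0.0
```

arm_command(
  increments=[0,0,0,0,0,0,0,0,0,0,0,0,0,0,0,0,0,0,0,0,0,0,0,0,0,0,0,0,0,0,0,0],
  hand=1,
)

```text
t: 9.8
tcp_pos: [0.4512, 0.3504, 0.0685]
orientation: [0.645, 0.764, -0.0, -0.001]
ft_force: [-4.7, 0.5, 5.6]
gripper_width: 0.109
gripper_force: 34.2
```

```bash
python3 - <<'E'
from h import *
s=state();print(pose().round(4),s['ft_force'].round(1),s['torque'].round(2),s['gripper_width'],s['gripper_force'])
E
```

```text
[0.4512 0.3504 0.0685 0.1682] [-4.7  0.5  5.6] [0.25 0.7  0.04] 0.10892203836107729 34.22467231750488
```

arm_command(
  increments=[0,0,0,-0.045,0,0,0,-0.09,0,0,0,-0.135,0,0,0,-0.18,0,0,0,-0.225,0,0,0,-0.27,0,0,0,-0.315,0,0,0,-0.36],
)

```text
t: 10.6
tcp_pos: [0.4506, 0.3499, 0.0685]
orientation: [0.133, 0.991, -0.0, -0.001]
ft_force: [-4.8, -0.9, 7.6]
gripper_width: 0.106
gripper_force: 34.4
```

arm_command(
  increments=[0,0,0,-0.045,0,0,0,-0.09,0,0,0,-0.135,0,0,0,-0.18,0,0,0,-0.225,0,0,0,-0.27,0,0,0,-0.315,0,0,0,-0.36],
)

```text
t: 11.4
tcp_pos: [0.4508, 0.349, 0.0685]
orientation: [-0.419, 0.908, -0.001, -0.001]
ft_force: [-4.1, -2.7, 6.3]
gripper_width: 0.103
gripper_force: 34.4
```

arm_command(
  increments=[0,0,0,-0.03,0,0,0,-0.06,0,0,0,-0.07,0,0,0,-0.07,0,0,0,-0.07,0,0,0,-0.07,0,0,0,-0.07,0,0,0,-0.07],
)

```text
t: 12.2
tcp_pos: [0.451, 0.349, 0.0685]
orientation: [-0.514, 0.858, -0.001, -0.001]
ft_force: [-4.3, -1.8, 7.0]
gripper_width: 0.106
gripper_force: 34.5
```

arm_command(
  increments=[0,0,0,0,0,0,0,0,0,0,0,0,0,0,0,0,0,0,-0.08,0,0,0,-0.16,0,0,0,-0.25,0,0,0,-0.25,0],
  hand=0.2,
)

```text
t: 13.0
tcp_pos: [0.4536, 0.3512, 0.1203]
orientation: [-0.514, 0.858, -0.0, 0.003]
ft_force: [-0.5, -0.8, 0.6]
gripper_width: 0.401
gripper_force: 0.0
```

```bash
python3 - <<'E'
from h import *
p=pose();s=state();print(s['joints'].round(3))
plan([(.4688,.1704,.117,p[3]-1.194),(.4688,.1704,.117,p[3]-2.388)])
E
```

```text
[ 0.538  0.361  1.693 -0.     1.082 -2.113]
from [0.4536 0.3512 0.1203 2.6503]
[0.7611, -0.4934, 0.0165, 0.3801]
[0.0, 0.0, -0.0, 0.3801]
```

arm_command(
  increments=[0.1,-0.06,0,0.047,0.22,-0.14,0,0.094,0.34,-0.22,0,0.141,0.46,-0.3,0,0.19,0.58,-0.38,0,0.237,0.7,-0.45,0,0.285,0.761,-0.493,0,0.332,0.761,-0.493,0,0.38],
)

```text
t: 13.8
tcp_pos: [0.4666, 0.1673, 0.1171]
orientation: [0.061, 0.998, -0.001, -0.001]
ft_force: [-0.5, -0.5, -0.7]
gripper_width: 0.4
gripper_force: 0.0
```

arm_command(
  increments=[0,0,0,0.047,0,0,0,0.094,0,0,0,0.141,0,0,0,0.19,0,0,0,0.237,0,0,0,0.285,0,0,0,0.332,0,0,0,0.38],
)

```text
t: 14.6
tcp_pos: [0.4665, 0.1693, 0.1171]
orientation: [0.61, 0.792, -0.0, -0.0]
ft_force: [-0.7, -0.1, -0.7]
gripper_width: 0.403
gripper_force: 0.0
```

```bash
python3 - <<'E'
from h import *
print(state()['joints'].round(3))
plan([(.4685,.1702,.0675,.155)])
E
```

```text
[ 0.208  0.264  1.856 -0.     1.023 -0.05 ]
from [0.4665 0.1693 0.1171 0.2582]
[0.002, 0.0107, 0.248, 0.0328]
```

arm_command(
  increments=[0.002,0.01,0.08,0.033,0.002,0.01,0.15,0.033,0.002,0.01,0.21,0.033,0.002,0.01,0.245,0.033,0.002,0.01,0.245,0.033,0.002,0.01,0.245,0.033,0.002,0.01,0.245,0.033,0.002,0.01,0.245,0.033],
)

```text
t: 15.4
tcp_pos: [0.4693, 0.1704, 0.0697]
orientation: [0.648, 0.762, 0.001, 0.0]
ft_force: [0.4, -0.3, 0.6]
gripper_width: 0.401
gripper_force: 0.0
```

arm_command(
  increments=[0,0,0,0,0,0,0,0,0,0,0,0,0,0,0,0,0,0,0,0,0,0,0,0,0,0,0,0,0,0,0,0],
  hand=1,
)

```text
t: 16.2
tcp_pos: [0.468, 0.1701, 0.0695]
orientation: [0.648, 0.762, -0.001, -0.0]
ft_force: [-2.9, -1.4, 5.6]
gripper_width: 0.111
gripper_force: 33.8
```

```bash
python3 - <<'E'
from h import *
s=state();print(pose().round(4),s['joints'].round(3),s['ft_force'].round(1),s['torque'].round(2),s['gripper_width'],s['gripper_force'])
E
```

```text
[0.468  0.1701 0.0695 0.1609] [ 0.209  0.323  1.914 -0.     0.905  0.048] [-2.9 -1.4  5.6] [-0.21  0.57  0.04] 0.11069099956466297 33.77267003059387
```

arm_command(
  increments=[0,0,0,-0.045,0,0,0,-0.09,0,0,0,-0.135,0,0,0,-0.18,0,0,0,-0.225,0,0,0,-0.27,0,0,0,-0.315,0,0,0,-0.36],
)

```text
t: 17.0
tcp_pos: [0.4682, 0.1703, 0.0695]
orientation: [0.136, 0.991, -0.0, -0.0]
ft_force: [-2.5, -0.5, 4.9]
gripper_width: 0.109
gripper_force: 33.7
```

arm_command(
  increments=[0,0,0,-0.045,0,0,0,-0.09,0,0,0,-0.135,0,0,0,-0.18,0,0,0,-0.225,0,0,0,-0.27,0,0,0,-0.315,0,0,0,-0.36],
)

```text
t: 17.8
tcp_pos: [0.4682, 0.1705, 0.0695]
orientation: [-0.416, 0.91, 0.0, -0.0]
ft_force: [-3.2, 0.2, 5.6]
gripper_width: 0.106
gripper_force: 33.7
```

arm_command(
  increments=[0,0,0,-0.03,0,0,0,-0.06,0,0,0,-0.065,0,0,0,-0.065,0,0,0,-0.065,0,0,0,-0.065,0,0,0,-0.065,0,0,0,-0.065],
)

```text
t: 18.6
tcp_pos: [0.4681, 0.1706, 0.0695]
orientation: [-0.504, 0.864, 0.0, -0.0]
ft_force: [-3.4, 0.3, 5.7]
gripper_width: 0.105
gripper_force: 33.7
```

arm_command(
  increments=[0,0,0,0,0,0,0,0,0,0,0,0,0,0,0,0,0,0,-0.08,0,0,0,-0.16,0,0,0,-0.25,0,0,0,-0.25,0],
  hand=0.2,
)

```text
t: 19.4
tcp_pos: [0.4707, 0.1707, 0.1211]
orientation: [-0.504, 0.864, -0.001, 0.003]
ft_force: [0.1, 0.5, 1.0]
gripper_width: 0.398
gripper_force: 0.0
```

```bash
python3 - <<'E'
from h import *
p=pose();s=state();print(s['joints'].round(3))
plan([(.608,.1837,.117,p[3]-1.194),(.608,.1837,.117,.28)])
E
```

```text
[ 0.209  0.262  1.846  0.     1.028 -2.418]
from [0.4707 0.1707 0.1211 2.6268]
[-0.3945, -0.5658, 0.0203, 0.3801]
[0.0, 0.0, -0.0, 0.3669]
```

arm_command(
  increments=[-0.06,-0.08,0,0.047,-0.13,-0.18,0,0.094,-0.2,-0.28,0,0.141,-0.26,-0.38,0,0.19,-0.33,-0.48,0,0.237,-0.394,-0.566,0,0.285,-0.394,-0.566,0,0.332,-0.394,-0.566,0,0.38],
)

```text
t: 20.2
tcp_pos: [0.6064, 0.183, 0.1173]
orientation: [0.072, 0.997, -0.0, -0.001]
ft_force: [-0.3, -1.2, -0.3]
gripper_width: 0.401
gripper_force: 0.0
```

arm_command(
  increments=[0,0,0,0.047,0,0,0,0.094,0,0,0,0.141,0,0,0,0.19,0,0,0,0.237,0,0,0,0.285,0,0,0,0.332,0,0,0,0.367],
)

```text
t: 21.0
tcp_pos: [0.6057, 0.183, 0.1177]
orientation: [0.603, 0.798, -0.001, -0.001]
ft_force: [0.7, 1.0, 0.3]
gripper_width: 0.402
gripper_force: 0.0
```

```bash
python3 - <<'E'
from h import *
print(state()['joints'].round(3))
plan([(.608,.1838,.067,.27)])
E
```

```text
[ 0.184  0.447  1.555  0.     1.142 -0.092]
from [0.6057 0.183  0.1177 0.2756]
[0.0004, 0.0123, 0.2535, 0.0018]
```

arm_command(
  increments=[0,0.012,0.08,0,0,0.012,0.16,0,0,0.012,0.22,0,0,0.012,0.25,0,0,0.012,0.25,0,0,0.012,0.25,0,0,0.012,0.25,0,0,0.012,0.25,0],
)

```text
t: 21.8
tcp_pos: [0.6089, 0.184, 0.0699]
orientation: [0.601, 0.799, 0.001, 0.001]
ft_force: [0.5, 0.4, -0.3]
gripper_width: 0.398
gripper_force: 0.0
```

arm_command(
  increments=[0,0,0,0,0,0,0,0,0,0,0,0,0,0,0,0,0,0,0,0,0,0,0,0,0,0,0,0,0,0,0,0],
  hand=1,
)

```text
t: 22.6
tcp_pos: [0.6083, 0.1838, 0.0696]
orientation: [0.601, 0.799, -0.0, -0.0]
ft_force: [-1.5, -0.2, 5.4]
gripper_width: 0.105
gripper_force: 34.7
```

```bash
python3 - <<'E'
from h import *
s=state();print(pose().round(4),s['joints'].round(3),s['ft_force'].round(1),s['torque'].round(2),s['gripper_width'],s['gripper_force'])
E
```

```text
[0.6083 0.1838 0.0696 0.2809] [ 0.184  0.494  1.606  0.     1.041 -0.097] [-1.5 -0.2  5.4] [-0.14  0.42  0.07] 0.1046168486662718 34.664855003356934
```

arm_command(
  increments=[0,0,0,-0.045,0,0,0,-0.09,0,0,0,-0.135,0,0,0,-0.18,0,0,0,-0.225,0,0,0,-0.27,0,0,0,-0.315,0,0,0,-0.36],
)

```text
t: 23.4
tcp_pos: [0.6078, 0.1832, 0.0696]
orientation: [0.077, 0.997, -0.001, -0.001]
ft_force: [-2.4, -1.9, 6.4]
gripper_width: 0.106
gripper_force: 34.8
```

arm_command(
  increments=[0,0,0,-0.045,0,0,0,-0.09,0,0,0,-0.135,0,0,0,-0.18,0,0,0,-0.225,0,0,0,-0.27,0,0,0,-0.315,0,0,0,-0.36],
)

```text
t: 24.2
tcp_pos: [0.6081, 0.1825, 0.0696]
orientation: [-0.47, 0.883, -0.001, -0.001]
ft_force: [-1.9, -4.3, 6.8]
gripper_width: 0.106
gripper_force: 34.8
```

arm_command(
  increments=[0,0,0,-0.02,0,0,0,-0.03,0,0,0,-0.03,0,0,0,-0.03,0,0,0,-0.03,0,0,0,-0.03,0,0,0,-0.03,0,0,0,-0.03],
)

```text
t: 25.0
tcp_pos: [0.6082, 0.1824, 0.0696]
orientation: [-0.508, 0.861, -0.001, -0.001]
ft_force: [-2.4, -3.7, 6.4]
gripper_width: 0.109
gripper_force: 34.8
```

arm_command(
  increments=[0,0,0,0,0,0,0,0,0,0,0,0,0,0,0,0,0,0,-0.08,0,0,0,-0.16,0,0,0,-0.25,0,0,0,-0.25,0],
  hand=0.2,
)

```text
t: 25.8
tcp_pos: [0.6103, 0.1844, 0.1215]
orientation: [-0.508, 0.861, -0.001, 0.003]
ft_force: [-0.5, 0.1, 0.4]
gripper_width: 0.395
gripper_force: 0.0
```

```bash
python3 - <<'E'
from h import *
p=pose();s=state();print(s['joints'].round(3))
plan([(.5299,.2667,.13,p[3]-1.194),(.5299,.2667,.13,p[3]-2.388)])
E
```

```text
[ 0.184  0.446  1.544  0.     1.145 -2.453]
from [0.6103 0.1844 0.1215 2.6371]
[-0.166, 0.5511, -0.0423, 0.3801]
[0.0, 0.0, -0.0, 0.3801]
```

arm_command(
  increments=[-0.02,0.07,-0.042,0.047,-0.05,0.16,-0.042,0.094,-0.08,0.26,-0.042,0.141,-0.11,0.36,-0.042,0.19,-0.14,0.46,-0.042,0.237,-0.166,0.551,-0.042,0.285,-0.166,0.551,-0.042,0.332,-0.166,0.551,-0.042,0.38],
)

```text
t: 26.6
tcp_pos: [0.527, 0.2667, 0.1264]
orientation: [0.066, 0.998, -0.0, -0.001]
ft_force: [0.0, -0.1, 0.4]
gripper_width: 0.401
gripper_force: 0.0
```

arm_command(
  increments=[0,0,0,0.047,0,0,0,0.094,0,0,0,0.141,0,0,0,0.19,0,0,0,0.237,0,0,0,0.285,0,0,0,0.332,0,0,0,0.38],
)

```text
t: 27.4
tcp_pos: [0.5275, 0.2661, 0.1264]
orientation: [0.615, 0.788, -0.001, -0.0]
ft_force: [-0.1, -0.1, -0.6]
gripper_width: 0.406
gripper_force: 0.0
```

```bash
python3 - <<'E'
from h import *
print(state()['joints'].round(3))
plan([(.5295,.2665,.073,.0953)])
a=snapshot('top')[180:330,100:280,::-1];b=snapshot('side')[120:240,160:310,::-1]
cv2.imwrite('pics/c3.png',np.hstack([cv2.resize(a,(480,400),interpolation=2),np.zeros((400,1,3),'u1')]))
cv2.imwrite('pics/c3.png',np.hstack([cv2.resize(a,(420,350),interpolation=2),cv2.resize(b,(375,350),interpolation=2)]))
E
```

```text
[0.349 0.382 1.641 0.    1.12  0.104]
from [0.5275 0.2661 0.1264 0.2449]
[-0.0004, 0.0101, 0.2668, 0.0476]
```

View pics/c3.png

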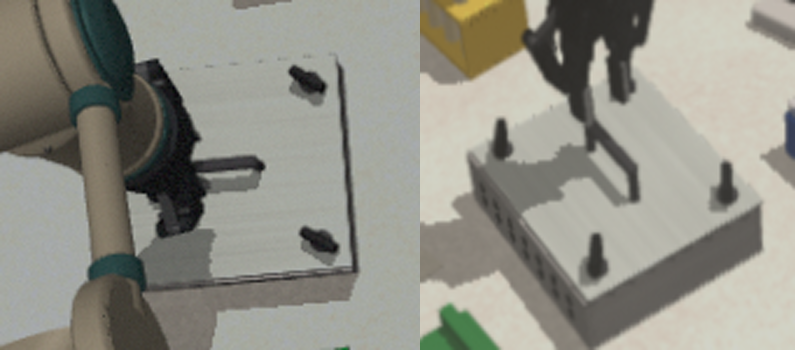

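The wings now point down-right in the top crop at (307,80) and (318,240), so they have turned about 2.5 rad. The handle is free.

arm_command(
  increments=[0,0.01,0.08,0.03,0,0.01,0.16,0.047,0,0.01,0.22,0.047,0,0.01,0.263,0.047,0,0.01,0.263,0.047,0,0.01,0.263,0.047,0,0.01,0.263,0.047,0,0.01,0.263,0.047],
)

```text
t: 28.3
tcp_pos: [0.5305, 0.2669, 0.0757]
orientation: [0.669, 0.743, 0.001, 0.0]
ft_force: [0.4, -0.0, 0.7]
gripper_width: 0.401
gripper_force: 0.0
```

arm_command(
  increments=[0,0,0,0,0,0,0,0,0,0,0,0,0,0,0,0,0,0,0,0,0,0,0,0,0,0,0,0,0,0,0,0],
  hand=1,
  squeeze=90,
)

```text
t: 29.1
tcp_pos: [0.5301, 0.2668, 0.0756]
orientation: [0.67, 0.743, 0.0, 0.0]
ft_force: [-0.7, -0.0, 4.7]
gripper_width: 0.104
gripper_force: 88.0
```

arm_command(
  increments=[0,0,-0.03,0,0,0,-0.06,0,0,0,-0.1,0,0,0,-0.15,0,0,0,-0.2,0,0,0,-0.25,0,0,0,-0.3,0,0,0,-0.3,0],
)

```text
t: 29.9
tcp_pos: [0.5312, 0.2671, 0.137]
orientation: [0.67, 0.743, 0.002, 0.001]
ft_force: [-0.8, 0.9, -4.3]
gripper_width: 0.107
gripper_force: 88.1
```

```bash
python3 - <<'E'
from h import *
s=state();print(s['ft_force'].round(1),s['torque'].round(2),s['gripper_width'],s['gripper_force'],s['joints'].round(3))
p=pose();off=p[:2]-[.5295,.2665]
# mat centre, cover should turn by mat yaw diff ~0; keep phi
m=np.array([.5230,-.2665])+off
plan([(.5295+(m[0]-.5295)/3,.2665+(m[1]-.2665)/3,None,None),(.5295+(m[0]-.5295)*2/3,.2665+(m[1]-.2665)*2/3,None,None),(*m,None,None)])
E
```

```text
[-0.8  0.9 -4.3] [ 0.01 -0.02 -0.04] 0.1069197385538529 88.11514377593994 [0.349 0.375 1.622 0.    1.14  0.245]
from [0.5312 0.2671 0.137  0.1034]
[-0.8839, -0.1082, -0.0, -0.0]
[-0.8817, -0.0996, -0.0, -0.0]
[-0.8817, -0.0996, -0.0, -0.0]
```

arm_command(
  increments=[-0.08,-0.01,0,0,-0.18,-0.02,0,0,-0.3,-0.036,0,0,-0.42,-0.05,0,0,-0.54,-0.066,0,0,-0.66,-0.08,0,0,-0.78,-0.095,0,0,-0.884,-0.108,0,0],
)

```text
t: 30.7
tcp_pos: [0.5258, 0.0865, 0.1344]
orientation: [0.67, 0.743, -0.001, -0.0]
ft_force: [-0.3, -0.3, -4.8]
gripper_width: 0.1
gripper_force: 88.1
```

arm_command(
  increments=[-0.11,-0.012,0,0,-0.22,-0.025,0,0,-0.33,-0.037,0,0,-0.44,-0.05,0,0,-0.55,-0.062,0,0,-0.66,-0.075,0,0,-0.77,-0.087,0,0,-0.882,-0.1,0,0],
)

```text
t: 31.5
tcp_pos: [0.5239, -0.0904, 0.1344]
orientation: [0.67, 0.743, -0.001, -0.001]
ft_force: [1.4, -0.8, -4.3]
gripper_width: 0.106
gripper_force: 88.1
```

arm_command(
  increments=[-0.12,-0.014,0,0,-0.24,-0.027,0,0,-0.36,-0.04,0,0,-0.48,-0.054,0,0,-0.6,-0.068,0,0,-0.7,-0.08,0,0,-0.8,-0.09,0,0,-0.882,-0.1,0,0],
)

```text
t: 32.3
tcp_pos: [0.5227, -0.268, 0.1345]
orientation: [0.67, 0.743, -0.0, -0.0]
ft_force: [-0.5, -0.5, -4.5]
gripper_width: 0.108
gripper_force: 88.1
```

```bash
python3 - <<'E'
from h import *
s=state();print(s['ft_force'].round(1),s['torque'].round(2),s['gripper_width'],s['gripper_force'],s['joints'].round(3))
plan([(.524,-.2665,.0385,.10)])
b=snapshot('side')[200:480,200:520,::-1];cv2.imwrite('pics/c4.png',cv2.resize(b,None,fx=1.5,fy=1.5))
E
```

```text
[-0.5 -0.5 -4.5] [ 0.03  0.   -0.02] 0.10764739583726086 88.08717012405396 [-0.592  0.37   1.638 -0.     1.134 -0.695]
from [ 0.5227 -0.268   0.1345  0.1029]
[0.007, 0.0072, 0.4799, 0.0009]
```

View pics/c4.png

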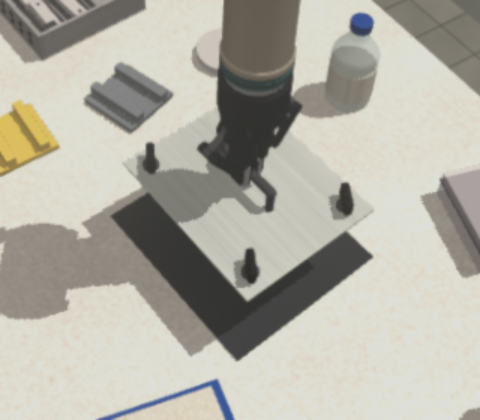

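The cover is held level over the mat, with the handle at about (265,190) in the crop.

arm_command(
  increments=[0.007,0.007,0.06,0,0.007,0.007,0.13,0,0.007,0.007,0.2,0,0.007,0.007,0.27,0,0.007,0.007,0.34,0,0.007,0.007,0.41,0,0.007,0.007,0.46,0,0.007,0.007,0.48,0],
)

```text
t: 33.15
tcp_pos: [0.5235, -0.2631, 0.0384]
orientation: [0.669, 0.743, 0.0, -0.002]
ft_force: [-6.3, 5.0, 21.8]
gripper_width: 0.102
gripper_force: 90.7
```

arm_command(
  increments=[0,0,0.005,0,0,0,0.005,0,0,0,0.005,0,0,0,0.005,0,0,0,0.005,0,0,0,0.005,0,0,0,0.005,0,0,0,0.005,0],
)

```text
t: 33.95
tcp_pos: [0.5241, -0.2637, 0.0386]
orientation: [0.67, 0.743, 0.0, -0.001]
ft_force: [-2.8, 4.2, 4.6]
gripper_width: 0.108
gripper_force: 89.1
```

arm_command(
  increments=[0,0,0,0,0,0,0,0,0,0,0,0,0,0,-0.04,0,0,0,-0.14,0,0,0,-0.28,0,0,0,-0.42,0,0,0,-0.5,0],
  hand=0.2,
  squeeze=40,
)

```text
t: 34.75
tcp_pos: [0.5259, -0.2658, 0.1409]
orientation: [0.67, 0.743, 0.0, 0.002]
ft_force: [-0.4, -0.5, -0.2]
gripper_width: 0.395
gripper_force: 0.0
```

```bash
python3 - <<'E'
from h import *
im=snapshot('top');cv2.imwrite('pics/top5.png',im[:,:,::-1])
crop('top',im,125,195,225,120,3.5,'pics/c5.png');print(pose(),state()['ft_force'])
E
```

```text
[ 0.52693067 -0.26655619  0.1430435   0.10342172] [2.10289571 0.14648438 1.50073294]
```

View pics/c5.png

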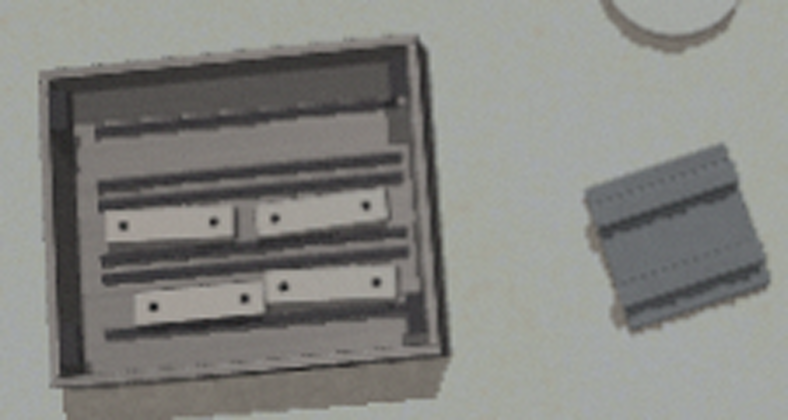

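Four bars are visible in the crop, with hole pairs A (123,225)-(213,222), B (275,218)-(366,206), C (153,307)-(244,299) and D (284,287)-(376,283). The top row is empty. The grey stand is at (678,238).

```bash
python3 - <<'E'
from m import *
C=lambda a:np.array(a)/3.5+[125,195]-0.36
t=np.array([.5297,.2664]);th=.0985;Rm=np.array([[np.cos(th),-np.sin(th)],[np.sin(th),np.cos(th)]])
h=px2w('top',C([[123,225],[213,222],[275,218],[366,206],[153,307],[244,299],[284,287],[376,283]]),.019).reshape(4,2,3)
cor=px2w('top',C([[[104,210],[233,204],[236,238],[108,243]],[[256,202],[383,189],[388,219],[263,237]],[[133,294],[262,281],[263,312],[136,326]],[[266,268],[394,262],[397,294],[270,301]]]).reshape(-1,2),.019).reshape(4,4,3)
for (a,b),q in zip(h,cor):
    m=((a+b)/2)[:2]; print('w',m.round(4),q.mean(0)[:2].round(4),'ang y-dir',np.arctan2(*(a-b)[1::-1]).round(3),np.linalg.norm(a-b).round(4),'cass',((m-t)@Rm).round(4))
E
```

```text
w [0.5235 0.3161] [0.5233 0.3148] ang y-dir 1.608 0.0559 cass [-0.0013  0.0501]
w [0.5308 0.2224] [0.531  0.2213] ang y-dir 1.705 0.0558 cass [-0.0032 -0.0439]
w [0.4754 0.2954] [0.4753 0.2954] ang y-dir 1.665 0.0561 cass [-0.0512  0.0342]
w [0.4868 0.2154] [0.489  0.2145] ang y-dir 1.619 0.0558 cass [-0.0477 -0.0465]
```

```bash
python3 - <<'E'
from h import *
plan([(.526,-.075,.14,.08),(.526,.12,.13,.06),(.525,.317,.09,.037)])
E
```

```text
from [ 0.5269 -0.2666  0.143   0.1034]
[0.9531, 0.0943, 0.0152, 0.0075]
[0.9719, 0.0779, 0.05, 0.0064]
[0.9835, 0.0541, 0.2, 0.0073]
```

arm_command(
  increments=[0.15,0.014,0.015,0,0.35,0.034,0.015,0,0.55,0.054,0.015,0.007,0.75,0.074,0.015,0.007,0.953,0.094,0.015,0.007,0.953,0.094,0.015,0.007,0.953,0.094,0.015,0.007,0.953,0.094,0.015,0.007],
  hand=0.25,
)

```text
t: 35.6
tcp_pos: [0.5239, -0.0742, 0.1349]
orientation: [0.678, 0.735, -0.0, 0.0]
ft_force: [-0.7, -0.9, 0.3]
gripper_width: 0.377
gripper_force: 0.0
```

arm_command(
  increments=[0.15,0.014,0.05,0,0.35,0.03,0.05,0,0.55,0.045,0.05,0.006,0.75,0.06,0.05,0.006,0.972,0.078,0.05,0.006,0.972,0.078,0.05,0.006,0.972,0.078,0.05,0.006,0.972,0.078,0.05,0.006],
)

```text
t: 36.4
tcp_pos: [0.5237, 0.12, 0.1247]
orientation: [0.685, 0.728, -0.0, 0.0]
ft_force: [-0.5, 0.2, -0.1]
gripper_width: 0.378
gripper_force: 0.0
```

arm_command(
  increments=[0.15,0.01,0.03,0,0.35,0.02,0.07,0,0.55,0.03,0.1,0.007,0.75,0.04,0.15,0.007,0.983,0.054,0.2,0.007,0.983,0.054,0.2,0.007,0.983,0.054,0.2,0.007,0.983,0.054,0.2,0.007],
)

```text
t: 37.2
tcp_pos: [0.5224, 0.3165, 0.0849]
orientation: [0.693, 0.721, -0.0, 0.0]
ft_force: [-0.7, 0.3, -1.1]
gripper_width: 0.373
gripper_force: 0.0
```

```bash
python3 - <<'E'
from h import *
plan([(.525,.317,.0175,.037)])
E
```

```text
from [0.5224 0.3165 0.0849 0.0386]
[0.0021, 0.0132, 0.3372, 0.0005]
```

arm_command(
  increments=[0.002,0.009,0.08,0,0.002,0.009,0.17,0,0.002,0.009,0.25,0,0.002,0.009,0.31,0,0.002,0.009,0.345,0,0.002,0.009,0.345,0,0.002,0.009,0.345,0,0.002,0.009,0.345,0],
)

```text
t: 38.0
tcp_pos: [0.5243, 0.3186, 0.0165]
orientation: [0.693, 0.721, 0.0, 0.0]
ft_force: [1.0, -1.5, 1.5]
gripper_width: 0.373
gripper_force: 1.0
```

arm_command(
  increments=[0,0,0,0,0,0,0,0,0,0,0,0,0,0,0,0,0,0,0,0,0,0,0,0,0,0,0,0,0,0,0,0],
  hand=1,
)

```text
t: 38.8
tcp_pos: [0.5244, 0.3191, 0.0173]
orientation: [0.692, 0.721, 0.001, 0.001]
ft_force: [-0.2, -1.3, 6.4]
gripper_width: 0.222
gripper_force: 41.2
```

arm_command(
  increments=[0,0,-0.05,0,0,0,-0.12,0,0,0,-0.2,0,0,0,-0.3,0,0,0,-0.4,0,0,0,-0.45,0,0,0,-0.45,0,0,0,-0.45,0],
)

```text
t: 39.6
tcp_pos: [0.5233, 0.3189, 0.1058]
orientation: [0.693, 0.721, -0.0, -0.0]
ft_force: [-0.4, -0.2, -0.5]
gripper_width: 0.217
gripper_force: 39.7
```

```bash
cat > place.py <<'E'
from h import *
# bar targets in stand frame -> world
ST=np.array([.517,.0085]);TH=.316
def tgt(x,y): c,s=np.cos(TH),np.sin(TH); return ST+[c*x-s*y,s*x+c*y]
E
python3 - <<'E'
from place import *
s=state();print(s['ft_force'].round(1),s['gripper_width'],s['joints'].round(3))
for y in(.024,-.024):print(tgt(0,y))
a=tgt(0,-.024);p=pose()
plan([(.524,.15,.11,-.6),(*a,.10,TH-np.pi/2)])
im=snapshot('top');cv2.imwrite('pics/c6.png',cv2.resize(im[195:315,100:340,::-1],None,fx=3,fy=3,interpolation=2))
E
```

```text
[-0.4 -0.2 -0.5] 0.21724651515940785 [0.434 0.43  1.617 0.    1.094 0.393]
[0.50954159 0.03131167]
[ 0.52445841 -0.01431167]
from [0.5233 0.3189 0.1058 0.0406]
[-0.8437, -0.0308, -0.0212, 0.2039]
[-0.6768, 0.4658, 0.05, 0.2084]
```

View pics/c6.png

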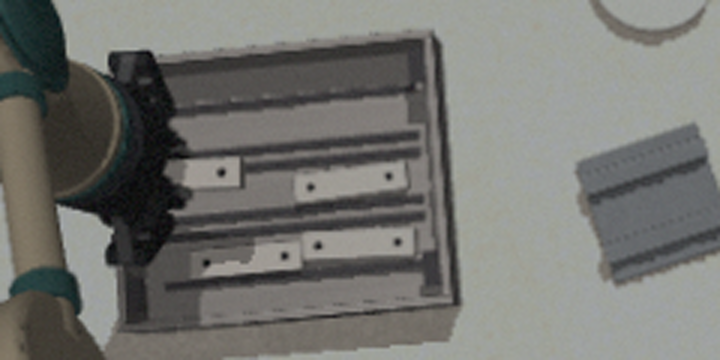

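Bar A is in the gripper, with its hole visible at (222,172). B, C and D are unmoved.

arm_command(
  increments=[-0.08,-0.003,-0.02,0.02,-0.2,-0.007,-0.02,0.05,-0.34,-0.012,-0.02,0.08,-0.48,-0.017,-0.02,0.11,-0.62,-0.022,-0.02,0.15,-0.74,-0.027,-0.02,0.18,-0.844,-0.031,-0.02,0.204,-0.844,-0.031,-0.02,0.204],
)

```text
t: 40.45
tcp_pos: [0.5233, 0.1477, 0.1087]
orientation: [0.885, 0.465, -0.002, -0.0]
ft_force: [-0.6, 1.0, -0.3]
gripper_width: 0.215
gripper_force: 39.7
```

arm_command(
  increments=[-0.07,0.05,0,0.02,-0.17,0.12,0.01,0.05,-0.28,0.19,0.02,0.08,-0.39,0.26,0.03,0.12,-0.5,0.34,0.04,0.15,-0.6,0.41,0.05,0.18,-0.677,0.466,0.05,0.208,-0.677,0.466,0.05,0.208],
)

```text
t: 41.25
tcp_pos: [0.5248, -0.0155, 0.0991]
orientation: [0.988, 0.157, -0.001, -0.0]
ft_force: [-0.2, 0.6, -0.2]
gripper_width: 0.219
gripper_force: 39.7
```

```bash
python3 - <<'E'
from place import *
print('hole',px2w('top',[[222/3+100-.3,172/3+195-.3]],.1075),'expect ~ y .3189-.028')
s=state();print(s['gripper_width'],s['joints'].round(3))
plan([(*tgt(.002,-.024),.038,TH-np.pi/2)])
im=snapshot('side');cv2.imwrite('pics/c7.png',cv2.resize(im[190:310,200:360,::-1],None,fx=3,fy=3,interpolation=2))
print((w2px('side',[[*tgt(a,b),.025] for a,b in((-32,-45),(-32,45),(32,-45),(32,45))] and [[*tgt(a/1e3,b/1e3),.025] for a,b in((-32,-45),(-32,45),(32,-45),(32,45))])*3-[600,570]).round())
E
```

```text
hole [[0.52630249 0.28731763 0.1075    ]] expect ~ y .3189-.028
0.21854586238422968 [-0.162  0.322  1.82  -0.     1.     1.094]
from [ 0.5248 -0.0155  0.0991 -1.2554]
[0.0105, -0.0062, 0.3055, -0.0002]
[[273. 261.]
 [179. 199.]
 [334. 208.]
 [241. 149.]]
```

View pics/c7.png

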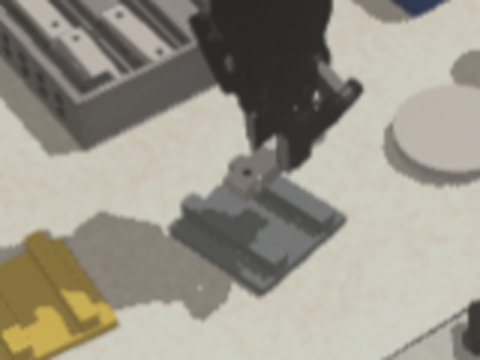

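The side crop shows the bar held over the stand, with its end at about (245,175). The rib corners match the predicted positions to about 3 mm.

arm_command(
  increments=[0.01,-0.006,0.06,0,0.01,-0.006,0.13,0,0.01,-0.006,0.2,0,0.01,-0.006,0.26,0,0.01,-0.006,0.29,0,0.01,-0.006,0.306,0,0.01,-0.006,0.306,0,0.01,-0.006,0.306,0],
)

```text
t: 42.1
tcp_pos: [0.5267, -0.0125, 0.039]
orientation: [0.987, 0.158, 0.0, 0.0]
ft_force: [1.3, -0.4, -0.6]
gripper_width: 0.216
gripper_force: 39.7
```

```bash
python3 - <<'E'
from place import *
s=state();print(s['ft_force'].round(1),s['torque'].round(2),s['gripper_width'],pose().round(4),tgt(.002,-.024))
E
```

```text
[ 1.3 -0.4 -0.6] [-0.01 -0.02  0.04] 0.2159641585759103 [ 0.5267 -0.0125  0.039  -1.2536] [ 0.52635938 -0.01369013]
```

arm_command(
  increments=[0,-0.004,0.008,0,0,-0.004,0.008,0,0,-0.004,0.008,0,0,-0.004,0.008,0,0,-0.004,0.008,0,0,-0.004,0.008,0,0,-0.004,0.008,0,0,-0.004,0.008,0],
)

```text
t: 42.9
tcp_pos: [0.5261, -0.0118, 0.0373]
orientation: [0.987, 0.158, 0.0, 0.0]
ft_force: [-0.9, 0.2, 2.1]
gripper_width: 0.218
gripper_force: 40.1
```

arm_command(
  increments=[0,0,0,0,0,0,0,0,0,0,0,0,0,0,0,0,0,0,-0.04,0,0,0,-0.16,0,0,0,-0.3,0,0,0,-0.4,0],
  hand=0.3,
)

```text
t: 43.7
tcp_pos: [0.5266, -0.0118, 0.1192]
orientation: [0.987, 0.158, 0.001, 0.0]
ft_force: [0.1, 1.2, -0.8]
gripper_width: 0.348
gripper_force: 0.0
```

```bash
python3 - <<'E'
from place import *
print(state()['joints'].round(3))
plan([(.525,.11,.13,-.55),(.5322,.2232,.085,.134)])
E
```

```text
[-0.155  0.301  1.792  0.     1.046  1.099]
from [ 0.5266 -0.0118  0.1192 -1.2537]
[0.1823, -0.5814, -0.0542, -0.224]
[0.5013, -0.2652, 0.225, -0.2177]
```

arm_command(
  increments=[0.05,-0.15,-0.05,-0.04,0.1,-0.3,-0.054,-0.08,0.14,-0.45,-0.054,-0.12,0.182,-0.581,-0.054,-0.16,0.182,-0.581,-0.054,-0.2,0.182,-0.581,-0.054,-0.224,0.182,-0.581,-0.054,-0.224,0.182,-0.581,-0.054,-0.224],
  hand=0.25,
)

```text
t: 44.5
tcp_pos: [0.5243, 0.11, 0.1283]
orientation: [0.873, 0.488, 0.0, 0.0]
ft_force: [-0.8, -0.8, -0.5]
gripper_width: 0.379
gripper_force: 0.0
```

arm_command(
  increments=[0.12,-0.06,0.05,-0.04,0.25,-0.13,0.1,-0.08,0.38,-0.2,0.16,-0.12,0.501,-0.265,0.225,-0.16,0.501,-0.265,0.225,-0.2,0.501,-0.265,0.225,-0.218,0.501,-0.265,0.225,-0.218,0.501,-0.265,0.225,-0.218],
)

```text
t: 45.3
tcp_pos: [0.5317, 0.2229, 0.083]
orientation: [0.659, 0.752, 0.0, 0.0]
ft_force: [-0.2, -0.5, -0.0]
gripper_width: 0.381
gripper_force: 0.0
```

```bash
python3 - <<'E'
from place import *
plan([(.532,.2225,.0175,.134)])
E
```

```text
from [0.5317 0.2229 0.083  0.1324]
[-0.002, 0.0014, 0.3277, -0.0005]
```

arm_command(
  increments=[-0.004,-0.001,0.08,0,-0.004,-0.001,0.17,0,-0.004,-0.001,0.25,0,-0.004,-0.001,0.3,0,-0.004,-0.001,0.333,0,-0.004,-0.001,0.333,0,-0.004,-0.001,0.333,0,-0.004,-0.001,0.333,0],
)

```text
t: 46.1
tcp_pos: [0.5318, 0.2223, 0.0167]
orientation: [0.658, 0.753, 0.0, 0.0]
ft_force: [0.3, -0.9, 0.2]
gripper_width: 0.373
gripper_force: 0.0
```

arm_command(
  increments=[0,0,0,0,0,0,0,0,0,0,0,0,0,0,0,0,0,0,0,0,0,0,0,0,0,0,0,0,0,0,0,0],
  hand=1,
)

```text
t: 46.9
tcp_pos: [0.532, 0.2225, 0.0173]
orientation: [0.658, 0.753, 0.001, 0.0]
ft_force: [-0.8, -0.8, 5.6]
gripper_width: 0.222
gripper_force: 41.4
```

arm_command(
  increments=[0,0,-0.05,0,0,0,-0.12,0,0,0,-0.2,0,0,0,-0.3,0,0,0,-0.4,0,0,0,-0.45,0,0,0,-0.45,0,0,0,-0.45,0],
)

```text
t: 47.7
tcp_pos: [0.531, 0.2222, 0.106]
orientation: [0.658, 0.753, -0.0, -0.0]
ft_force: [-0.5, 0.1, -0.0]
gripper_width: 0.217
gripper_force: 40.2
```

```bash
python3 - <<'E'
from place import *
s=state();print(s['gripper_width'],s['joints'].round(3))
plan([(.52,.12,.11,-.6),(*tgt(.001,.024),.10,TH-np.pi/2)])
E
```

```text
0.21722986806914935 [0.275 0.381 1.702 0.    1.06  0.141]
from [0.531  0.2222 0.106  0.1347]
[-0.4988, -0.1233, -0.0201, 0.2339]
[-0.3915, 0.2103, 0.05, 0.2084]
```

arm_command(
  increments=[-0.06,-0.015,-0.02,0.03,-0.13,-0.03,-0.02,0.07,-0.2,-0.05,-0.02,0.11,-0.28,-0.07,-0.02,0.15,-0.36,-0.09,-0.02,0.19,-0.44,-0.11,-0.02,0.22,-0.499,-0.123,-0.02,0.234,-0.499,-0.123,-0.02,0.234],
)

```text
t: 48.5
tcp_pos: [0.5197, 0.1189, 0.1094]
orientation: [0.885, 0.466, -0.001, -0.0]
ft_force: [-0.4, 0.4, -0.4]
gripper_width: 0.222
gripper_force: 40.2
```

arm_command(
  increments=[-0.05,0.03,0,0.03,-0.11,0.06,0.01,0.06,-0.18,0.1,0.02,0.1,-0.25,0.14,0.03,0.14,-0.32,0.17,0.04,0.18,-0.392,0.21,0.05,0.208,-0.392,0.21,0.05,0.208,-0.392,0.21,0.05,0.208],
)

```text
t: 49.3
tcp_pos: [0.511, 0.0322, 0.1001]
orientation: [0.987, 0.159, -0.0, -0.0]
ft_force: [-0.6, 0.3, -0.2]
gripper_width: 0.221
gripper_force: 40.2
```

```bash
python3 - <<'E'
from place import *
s=state();print(s['gripper_width'])
plan([(*tgt(.001,.0235),.0375,TH-np.pi/2)])
E
```

```text
0.22095993044532689
from [ 0.511   0.0322  0.1001 -1.2521]
[-0.0032, 0.0046, 0.3129, 0.0009]
```

arm_command(
  increments=[-0.004,0.009,0.06,0,-0.004,0.009,0.13,0,-0.004,0.009,0.2,0,-0.004,0.009,0.26,0,-0.004,0.009,0.295,0,-0.004,0.009,0.318,0,-0.004,0.009,0.318,0,-0.004,0.009,0.318,0],
)

```text
t: 50.1
tcp_pos: [0.5104, 0.0301, 0.0373]
orientation: [0.987, 0.158, -0.0, -0.0]
ft_force: [-1.4, 1.4, 4.4]
gripper_width: 0.224
gripper_force: 40.8
```

arm_command(
  increments=[0,0,0,0,0,0,0,0,0,0,0,0,0,0,0,0,0,0,-0.04,0,0,0,-0.16,0,0,0,-0.3,0,0,0,-0.4,0],
  hand=0.35,
)

```text
t: 50.9
tcp_pos: [0.5113, 0.0297, 0.1188]
orientation: [0.987, 0.158, 0.001, 0.0]
ft_force: [0.8, -0.5, -0.7]
gripper_width: 0.326
gripper_force: 0.0
```

```bash
python3 - <<'E'
from place import *
plan([(.49,.14,.13,-.55),(.477,.2962,.085,.094)])
a=snapshot('side');
cv2.imwrite('pics/c8.png',np.hstack([cv2.resize(a[190:310,200:330,::-1],None,fx=3,fy=3,interpolation=2),cv2.resize(a[120:240,160:300,::-1],None,fx=2.8,fy=3,interpolation=2)]))
E
```

```text
from [ 0.5113  0.0297  0.1188 -1.2538]
[0.0706, -0.5575, -0.0562, -0.224]
[0.6318, -0.4636, 0.225, -0.205]
```

View pics/c8.png

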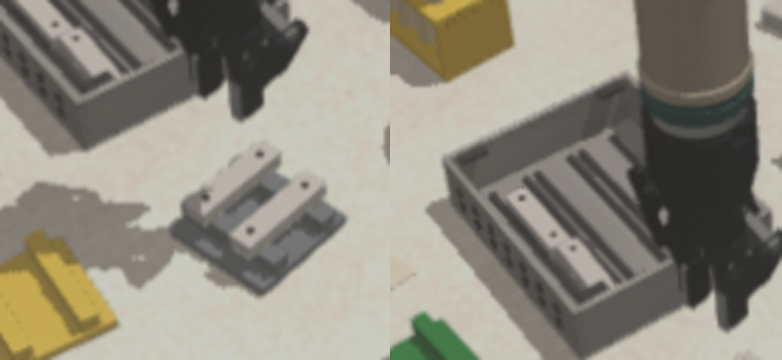

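Both layer-1 bars lie side by side across the ribs, with holes at (260,155)/(207,198) and (305,185)/(250,231). C and D remain in the cassette.

arm_command(
  increments=[0.02,-0.15,-0.05,-0.04,0.035,-0.3,-0.056,-0.08,0.05,-0.45,-0.056,-0.12,0.071,-0.557,-0.056,-0.16,0.071,-0.557,-0.056,-0.2,0.071,-0.557,-0.056,-0.224,0.071,-0.557,-0.056,-0.224,0.071,-0.557,-0.056,-0.224],
  hand=0.25,
)

```text
t: 51.75
tcp_pos: [0.4894, 0.1399, 0.1279]
orientation: [0.873, 0.488, 0.0, -0.0]
ft_force: [0.1, -0.4, 0.2]
gripper_width: 0.375
gripper_force: 0.0
```

arm_command(
  increments=[0.15,-0.11,0.05,-0.04,0.3,-0.22,0.1,-0.08,0.45,-0.33,0.16,-0.12,0.632,-0.464,0.225,-0.16,0.632,-0.464,0.225,-0.2,0.632,-0.464,0.225,-0.205,0.632,-0.464,0.225,-0.205,0.632,-0.464,0.225,-0.205],
)

```text
t: 52.55
tcp_pos: [0.4767, 0.2954, 0.0832]
orientation: [0.674, 0.738, 0.0, 0.0]
ft_force: [-0.3, 0.0, 1.4]
gripper_width: 0.379
gripper_force: 0.0
```

```bash
python3 - <<'E'
from place import *
plan([(.4768,.2962,.0165,.094)])
E
```

```text
from [0.4767 0.2954 0.0832 0.0905]
[0.0038, 0.0007, 0.3336, -0.0011]
```

arm_command(
  increments=[0.003,-0.001,0.08,0,0.003,-0.001,0.17,0,0.003,-0.001,0.25,0,0.003,-0.001,0.3,0,0.003,-0.001,0.334,0,0.003,-0.001,0.334,0,0.003,-0.001,0.334,0,0.003,-0.001,0.334,0],
)

```text
t: 53.35
tcp_pos: [0.4765, 0.2968, 0.0165]
orientation: [0.673, 0.739, 0.0, 0.0]
ft_force: [0.5, -0.7, -1.0]
gripper_width: 0.374
gripper_force: 0.0
```

arm_command(
  increments=[0,0,0,0,0,0,0,0,0,0,0,0,0,0,0,0,0,0,0,0,0,0,0,0,0,0,0,0,0,0,0,0],
  hand=1,
)

```text
t: 54.15
tcp_pos: [0.4763, 0.297, 0.0173]
orientation: [0.673, 0.739, 0.001, 0.0]
ft_force: [-0.6, -0.4, 6.6]
gripper_width: 0.218
gripper_force: 43.1
```

arm_command(
  increments=[0,0,-0.05,0,0,0,-0.12,0,0,0,-0.2,0,0,0,-0.3,0,0,0,-0.4,0,0,0,-0.5,0,0,0,-0.5,0,0,0,-0.5,0],
)

```text
t: 54.95
tcp_pos: [0.4761, 0.2968, 0.1163]
orientation: [0.673, 0.74, 0.0, 0.0]
ft_force: [0.3, -0.5, -0.9]
gripper_width: 0.222
gripper_force: 40.5
```

```bash
python3 - <<'E'
from place import *
s=state();print(s['gripper_width'],s['joints'].round(3))
print(tgt(-.024,0),tgt(.024,0))
plan([(.5,.15,.12,.2),(*tgt(.024,.0),.12,TH)])
E
```

```text
0.22246026127067403 [0.433 0.351 1.722 0.    1.068 0.339]
[0.49418833 0.00104159] [0.53981167 0.01595841]
from [0.4761 0.2968 0.1163 0.0939]
[-0.7421, 0.0501, -0.0186, -0.0338]
[-0.6964, 0.0619, -0.0, -0.0369]
```

arm_command(
  increments=[-0.08,0.005,-0.019,0,-0.2,0.012,-0.019,-0.01,-0.32,0.02,-0.019,-0.02,-0.44,0.03,-0.019,-0.03,-0.56,0.04,-0.019,-0.034,-0.66,0.045,-0.019,-0.034,-0.742,0.05,-0.019,-0.034,-0.742,0.05,-0.019,-0.034],
)

```text
t: 55.75
tcp_pos: [0.4994, 0.1472, 0.1189]
orientation: [0.634, 0.774, -0.001, -0.0]
ft_force: [0.1, 0.7, -0.4]
gripper_width: 0.218
gripper_force: 40.5
```

arm_command(
  increments=[-0.08,0.007,0,0,-0.18,0.016,0,-0.01,-0.3,0.026,0,-0.02,-0.42,0.037,0,-0.03,-0.54,0.048,0,-0.037,-0.63,0.056,0,-0.037,-0.696,0.062,0,-0.037,-0.696,0.062,0,-0.037],
)

```text
t: 56.55
tcp_pos: [0.5401, 0.0149, 0.1194]
orientation: [0.587, 0.809, -0.0, -0.0]
ft_force: [0.2, 0.7, -0.8]
gripper_width: 0.22
gripper_force: 40.5
```

```bash
python3 - <<'E'
from place import *
s=state();print(s['gripper_width'])
plan([(*tgt(.024,.0),.0513,TH)])
E
```

```text
0.21951597144261986
from [0.5401 0.0149 0.1194 0.3153]
[0.0054, 0.0004, 0.3405, -0.0002]
```

arm_command(
  increments=[0.003,-0.002,0.06,0,0.003,-0.002,0.14,0,0.003,-0.002,0.22,0,0.003,-0.002,0.28,0,0.003,-0.002,0.315,0,0.003,-0.002,0.335,0,0.003,-0.002,0.342,0,0.003,-0.002,0.342,0],
)

```text
t: 57.35
tcp_pos: [0.5396, 0.0167, 0.0518]
orientation: [0.587, 0.81, 0.0, 0.0]
ft_force: [-0.4, 0.5, -0.6]
gripper_width: 0.217
gripper_force: 40.5
```

arm_command(
  increments=[0,0,0.002,0,0,0,0.002,0,0,0,0.002,0,0,0,0.002,0,0,0,0.002,0,0,0,0.002,0,0,0,0.002,0,0,0,0.002,0],
)

```text
t: 58.15
tcp_pos: [0.5395, 0.0165, 0.0513]
orientation: [0.587, 0.81, 0.0, 0.0]
ft_force: [-0.9, 0.0, 2.5]
gripper_width: 0.217
gripper_force: 40.8
```

```bash
python3 - <<'E'
from place import *
s=state();print(s['gripper_width'],s['ft_force'],pose(),tgt(.024,0))
E
```

```text
0.21688937275443707 [-0.8715112   0.01219798  2.4830241 ] [0.53950302 0.01646793 0.05130951 0.31708513] [0.53981167 0.01595841]
```

Bar C is in contact with the layer below. Next I release it and go to D.

arm_command(
  increments=[0,0,0,0,0,0,0,0,0,0,0,0,0,0,0,0,0,0,-0.04,0,0,0,-0.16,0,0,0,-0.3,0,0,0,-0.4,0],
  hand=0.3,
)

```text
t: 58.95
tcp_pos: [0.54, 0.0165, 0.1333]
orientation: [0.587, 0.81, 0.001, 0.001]
ft_force: [0.5, -0.2, -0.2]
gripper_width: 0.355
gripper_force: 0.0
```

```bash
python3 - <<'E'
from m import *
plan([(.505,.12,.13,.18),(.489,.216,.085,.05)])
im=snapshot('top');cv2.imwrite('pics/top9.png',im[:,:,::-1])
crop('top',im,125,195,225,120,3.5,'pics/c9.png')
E
```

```text
from [0.54   0.0165 0.1333 0.3171]
[0.5463, -0.005, 0.0163, 0.0436]
[0.4866, 0.0072, 0.225, 0.0414]
```

View pics/c9.png

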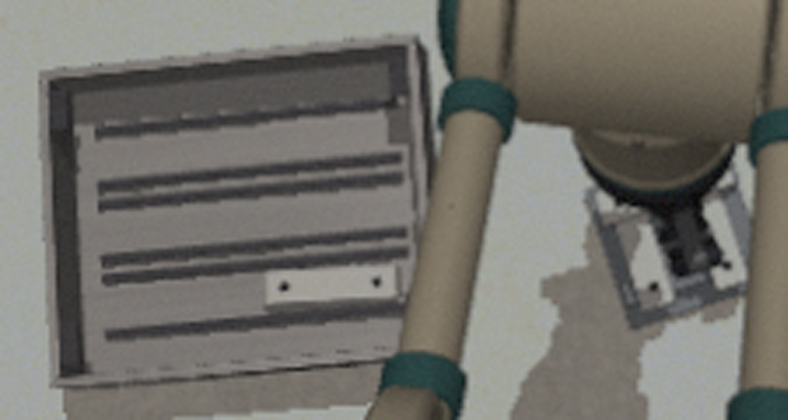

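Bar D is unmoved, with its holes at (284,287) and (376,283). The tower's lower bars sit at (650,250) and (725,230).

arm_command(
  increments=[0.15,0,0.016,0.04,0.3,0,0.016,0.044,0.45,-0.003,0.016,0.044,0.546,-0.005,0.016,0.044,0.546,-0.005,0.016,0.044,0.546,-0.005,0.016,0.044,0.546,-0.005,0.016,0.044,0.546,-0.005,0.016,0.044],
  hand=0.25,
)

```text
t: 59.8
tcp_pos: [0.5048, 0.1191, 0.1279]
orientation: [0.642, 0.767, 0.0, 0.0]
ft_force: [-0.4, -0.3, -0.0]
gripper_width: 0.375
gripper_force: 0.0
```

arm_command(
  increments=[0.13,0.002,0.05,0.03,0.26,0.004,0.1,0.041,0.39,0.006,0.16,0.041,0.487,0.007,0.225,0.041,0.487,0.007,0.225,0.041,0.487,0.007,0.225,0.041,0.487,0.007,0.225,0.041,0.487,0.007,0.225,0.041],
)

```text
t: 60.6
tcp_pos: [0.4892, 0.2152, 0.0836]
orientation: [0.69, 0.724, 0.001, 0.0]
ft_force: [-0.2, 0.3, 0.8]
gripper_width: 0.373
gripper_force: 0.0
```

```bash
python3 - <<'E'
from place import *
plan([(.489,.2155,.0165,.05)])
E
```

```text
from [0.4892 0.2152 0.0836 0.0487]
[0.0015, -0.0009, 0.3353, -0.0004]
```

arm_command(
  increments=[0,-0.001,0.08,0,0,-0.001,0.17,0,0,-0.001,0.25,0,0,-0.001,0.3,0,0,-0.001,0.336,0,0,-0.001,0.336,0,0,-0.001,0.336,0,0,-0.001,0.336,0],
)

```text
t: 61.4
tcp_pos: [0.489, 0.2159, 0.0164]
orientation: [0.689, 0.725, 0.001, 0.001]
ft_force: [1.1, -2.0, 3.8]
gripper_width: 0.375
gripper_force: 2.2
```

arm_command(
  increments=[0,0,0,0,0,0,0,0,0,0,0,0,0,0,0,0,0,0,0,0,0,0,0,0,0,0,0,0,0,0,0,0],
  hand=1,
)

```text
t: 62.2
tcp_pos: [0.4893, 0.2164, 0.0173]
orientation: [0.689, 0.725, 0.001, 0.001]
ft_force: [-1.4, -0.5, 10.2]
gripper_width: 0.219
gripper_force: 39.6
```

arm_command(
  increments=[0,0,-0.05,0,0,0,-0.12,0,0,0,-0.2,0,0,0,-0.3,0,0,0,-0.4,0,0,0,-0.5,0,0,0,-0.5,0,0,0,-0.5,0],
)

```text
t: 63.0
tcp_pos: [0.4881, 0.2161, 0.1157]
orientation: [0.689, 0.725, 0.0, 0.0]
ft_force: [-0.2, 0.1, 1.1]
gripper_width: 0.218
gripper_force: 39.5
```

```bash
python3 - <<'E'
from place import *
s=state();print(s['gripper_width'],s['joints'].round(3))
plan([(.49,.11,.12,.2),(*tgt(-.024,.0),.12,TH)])
E
```

```text
0.21799415520186152 [0.286 0.315 1.781 0.    1.045 0.236]
from [0.4881 0.2161 0.1157 0.0499]
[-0.5302, -0.0168, -0.0216, -0.0478]
[-0.5381, -0.0877, -0.0, -0.0369]
```

arm_command(
  increments=[-0.08,-0.003,-0.022,-0.01,-0.16,-0.005,-0.022,-0.02,-0.25,-0.008,-0.022,-0.03,-0.34,-0.011,-0.022,-0.04,-0.43,-0.014,-0.022,-0.048,-0.53,-0.017,-0.022,-0.048,-0.53,-0.017,-0.022,-0.048,-0.53,-0.017,-0.022,-0.048],
)

```text
t: 63.8
tcp_pos: [0.4894, 0.11, 0.119]
orientation: [0.633, 0.774, -0.001, -0.001]
ft_force: [-0.1, -0.5, -1.1]
gripper_width: 0.218
gripper_force: 39.5
```

arm_command(
  increments=[-0.08,-0.013,0,-0.01,-0.16,-0.026,0,-0.02,-0.25,-0.04,0,-0.03,-0.34,-0.055,0,-0.037,-0.43,-0.07,0,-0.037,-0.538,-0.088,0,-0.037,-0.538,-0.088,0,-0.037,-0.538,-0.088,0,-0.037],
)

```text
t: 64.6
tcp_pos: [0.4942, 0.0019, 0.1197]
orientation: [0.587, 0.81, 0.0, -0.001]
ft_force: [-0.3, 1.2, -0.4]
gripper_width: 0.215
gripper_force: 39.5
```

```bash
python3 - <<'E'
from place import *
s=state();print(s['gripper_width'])
plan([(*tgt(-.024,.0),.0513,TH)])
E
```

```text
0.21473525080983913
from [0.4942 0.0019 0.1197 0.3165]
[-0.0039, -0.0012, 0.342, 0.0002]
```

arm_command(
  increments=[-0.006,-0.002,0.06,0,-0.006,-0.002,0.14,0,-0.006,-0.002,0.22,0,-0.006,-0.002,0.28,0,-0.006,-0.002,0.315,0,-0.006,-0.002,0.335,0,-0.006,-0.002,0.344,0,-0.006,-0.002,0.344,0],
)

```text
t: 65.4
tcp_pos: [0.4946, 0.0001, 0.0516]
orientation: [0.586, 0.81, 0.0, 0.0]
ft_force: [0.5, -0.2, -0.2]
gripper_width: 0.221
gripper_force: 39.5
```

arm_command(
  increments=[0,0,0.002,0,0,0,0.002,0,0,0,0.002,0,0,0,0.002,0,0,0,0.002,0,0,0,0.002,0,0,0,0.002,0,0,0,0.002,0],
)

```text
t: 66.2
tcp_pos: [0.4948, -0.0002, 0.0512]
orientation: [0.587, 0.81, 0.0, 0.0]
ft_force: [0.1, 0.1, 5.8]
gripper_width: 0.221
gripper_force: 40.1
```

```bash
python3 - <<'E'
from place import *
s=state();print(s['gripper_width'],s['ft_force'],pose(),tgt(-.024,0))
E
```

```text
0.2205019995342246 [0.1162229  0.08160765 5.75260624] [ 4.94756238e-01 -1.74557488e-04  5.12371014e-02  3.16990190e-01] [0.49418833 0.00104159]
```

arm_command(
  increments=[0,0,0,0,0,0,0,0,0,0,0,0,0,0,0,0,0,0,-0.04,0,0,0,-0.16,0,0,0,-0.3,0,0,0,-0.4,0],
  hand=0.3,
)

```text
t: 67.0
tcp_pos: [0.4949, -0.0003, 0.1329]
orientation: [0.587, 0.81, 0.0, 0.001]
ft_force: [1.2, -0.5, 1.1]
gripper_width: 0.35
gripper_force: 0.0
```

arm_command(
  increments=[0.2,0,-0.1,0,0.4,0,-0.2,0,0.6,0,-0.3,0,0.8,0,-0.3,0,1,0,-0.3,0,1,0,-0.3,0,1,0,-0.3,0,1,0,-0.3,0],
)

```text
t: 67.8
tcp_pos: [0.4322, 0.1891, 0.1911]
orientation: [0.587, 0.81, -0.0, 0.0]
ft_force: [0.5, -0.8, 0.0]
gripper_width: 0.353
gripper_force: 0.0
```

arm_command(
  increments=[0.2,0,0,0,0.4,0,0,0,0.6,0,0,0,0.6,0,0,0,0.6,0,0,0,0.6,0,0,0,0.6,0,0,0,0.6,0,0,0],
)

```text
t: 68.6
tcp_pos: [0.3951, 0.3027, 0.1909]
orientation: [0.587, 0.809, -0.0, 0.0]
ft_force: [0.4, 0.1, -0.3]
gripper_width: 0.353
gripper_force: 0.0
```

```bash
python3 - <<'E'
from h import *
t=snapshot('top')[:,:,::-1];s=snapshot('side')[:,:,::-1]
cv2.imwrite('pics/top10.png',t)
a=cv2.resize(t[215:305,280:360],(400,450),interpolation=2);b=cv2.resize(s[220:300,240:330],(400,450),interpolation=2)
c=np.hstack([a,b]);d=cv2.resize(t[180:330,290:530],(400,150));e=np.hstack([d,cv2.resize(s[280:450,250:470],(400,150))])
cv2.imwrite('pics/c10.png',np.vstack([c,e]));print(state()['ft_force'])
E
```

```text
[ 0.64785378  1.132875   -0.15315679]
```

View pics/c10.png

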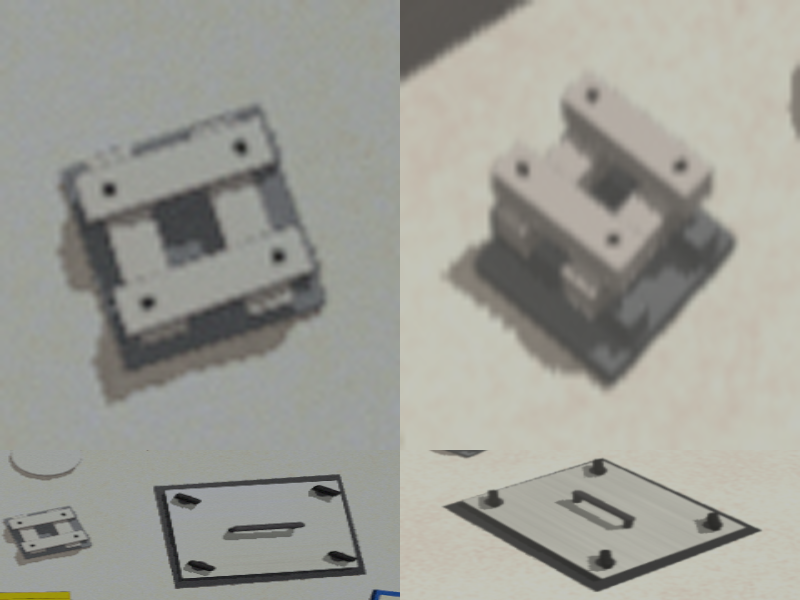

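The tower's two layers are complete and the cover lies flat, handle up, on the mat. One numeric check before handing in, using the layer-2 holes at (109,189)/(240,147) and (147,302)/(279,256).

```bash
python3 - <<'E'
from m import *
C=lambda a:np.array(a)/5+[280,215]-.4
t,th=fit(np.array([[45,45],[45,-45],[-45,-45],[-45,45]])/1e3,px2w('top',C([[63,180],[260,107],[325,305],[127,370]]),.01)[:,:2])
Rm=np.array([[np.cos(th),-np.sin(th)],[np.sin(th),np.cos(th)]])
for a,b in px2w('top',C([[109,189],[240,147],[147,302],[279,256]]),.053)[:,:2].reshape(2,2,2):print((((a+b)/2-t)@Rm).round(4),np.arctan2(*(a-b)[::-1])-th-np.pi/2)
im=cv2.imread('pics/top10.png')
E
```

```text
centre [0.5167 0.0069] th 0.3303 res mm [[2.5, 1.7], [0.3, 0.1], [-0.6, -1.9], [-2.3, 0.1]]
[ 0.0261 -0.0007] -0.01594262922255596
[-0.0217 -0.0009] 0.007331210689697221
```

Both layer-2 bars are within tolerance, so I'm handing in.

```bash
python3 -c "
from station import *
print(finish_job())"
```

```text
the job is handed in; nothing more can be done
None
```

I handed the job in: all four thumbscrews are turned about 2.5 rad, past the 1.9 rad loose point but just short of the 2.6 stop. The cover lies flat, handle up, on the mat, and the cassette's four bars stand as a two-layer crosswise tower on the grey stand. I measured layer 2 at about 26 and 22 mm either side of centre, checked the rest by eye, and the hand-in returned no verdict.

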